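# Load and lock the sample vial transport rack

## Task

Get the sample vials ready for collection: draw the locking pin out of its bore and hang it in the parking notch at the side of the rack, and then slide the lock fully open. Slide every vial standing on the table, from the front, fully home into a slot of its own so that its foot flange sits under the slotted deck, and once all are in, slide the lock back to its locked end stop. Leave the pin hanging in the notch (a seal goes through the bore later) and do not push the jars and other stock about.

Things in the scene. Friction and masses are not known exactly. Their poses are not given: they have to be found in the camera images.
- rack: Fixed rack; all 'rack' coordinates are in its frame, mm. Origin on the table; x runs from slot mouths to closed ends (away from the robot within 12 deg), y along the slot row, z up. Black base 6 thick, x -85 to 40, y -126 to 179; x -85 to -38 is an open apron. Aluminium deck z 18 to 23, x -24 to 34: 12 free between base and deck. Pointed noses between slots reach out to x -38.
- gate (a joint): Sliding lock, m: 0 locked, 0.020 fully open (end stops). Opens to rack +y, takes about 2 N, stays put. Steel comb on the deck, z 24 to 36: bar at x 22 to 34, thin arms beside the slots, hooks at x -20 to -10, 4 mm in front of a barrel that is home; open, the hooks lie clear over the lands between slots. A lug at its -y end is stopped after about 10 mm by the pin in its bore.
- gate_knob (a point): Centre of the top of the lock's knob, z 70: upright black block 18 (rack x) by 22 (rack y), from z 34 to 70, on the +y end of the lock, at rack x 28, y 137 + travel; moves with it.
- pin: Loose steel locking pin, upright in its bore at the start. Origin: centre of its foot, z up along it. Shank 10 diameter, 40 long, chamfered foot; above it a round head 22 diameter, 26 tall. About 60 g.
- pin_collar (a point): Centre of the underside of the pin's head, 40 mm from its foot.
- bore (a point): Centre of the mouth of the pin's bore in a dark steel block behind the deck, rack (57, -98, 23); 12 wide, 18 deep. At the start the pin stands on its floor (z 5), its head at z 45 to 71; the lock's bar and lug beside it reach z 34.
- notch (a point): Parking place: where the pin's axis passes the top (z 50) of a dark steel bracket at the rack's -y side, rack (-30, -147, 50). Notch 14 wide along x, open to -y, above and below; two prongs 14 wide, 8 thick (z 42 to 50), from y -165 to the closed end at y -140.5; a solid web below that end. The pin hangs by the underside of its head, shank in the notch.
- slot1 (a point): Where the centre of a vial's foot stands when home in slot 1: on the base (z 6), rack x 5, y -81. Slot 26 wide, open to -x, flat end at x 16 (the barrel touches it when home). Slots are 54 mm apart and alike: any vial fits any, one each. Held 2 to 3 mm above the base a vial slides in freely; dragged on the base it may stick.
- slot2 (a point): Where the centre of a vial's foot stands when home in slot 2: on the base (z 6), rack x 5, y -27. Slot 26 wide, open to -x, flat end at x 16 (the barrel touches it when home). Slots are 54 mm apart and alike: any vial fits any, one each. Held 2 to 3 mm above the base a vial slides in freely; dragged on the base it may stick.
- slot3 (a point): Where the centre of a vial's foot stands when home in slot 3: on the base (z 6), rack x 5, y 27. Slot 26 wide, open to -x, flat end at x 16 (the barrel touches it when home). Slots are 54 mm apart and alike: any vial fits any, one each. Held 2 to 3 mm above the base a vial slides in freely; dragged on the base it may stick.
- slot4 (a point): Where the centre of a vial's foot stands when home in slot 4: on the base (z 6), rack x 5, y 81. Slot 26 wide, open to -x, flat end at x 16 (the barrel touches it when home). Slots are 54 mm apart and alike: any vial fits any, one each. Held 2 to 3 mm above the base a vial slides in freely; dragged on the base it may stick.
- vial1: Loose sealed white sample vial, grey cap, standing on the table left of the rack: straight barrel 22 diameter, top at 88, on a heavy round steel foot flange 38 diameter, 5 thick. Origin: centre of its underside, z up. About 60 g, centre of mass near 12. 3 or all 4 of the four are present.
- vial2: Loose sealed white sample vial, grey cap, standing on the table left of the rack: straight barrel 22 diameter, top at 88, on a heavy round steel foot flange 38 diameter, 5 thick. Origin: centre of its underside, z up. About 60 g, centre of mass near 12. 3 or all 4 of the four are present.
- vial3: Loose sealed white sample vial, grey cap, standing on the table left of the rack: straight barrel 22 diameter, top at 88, on a heavy round steel foot flange 38 diameter, 5 thick. Origin: centre of its underside, z up. About 60 g, centre of mass near 12. 3 or all 4 of the four are present.
- vial4: Loose sealed white sample vial, grey cap, standing on the table left of the rack: straight barrel 22 diameter, top at 88, on a heavy round steel foot flange 38 diameter, 5 thick. Origin: centre of its underside, z up. About 60 g, centre of mass near 12. 3 or all 4 of the four are present.
- jar1: Bystander: closed glass jar with a metal lid, 72 diameter, 110 tall, origin at the centre of its underside. To be left alone.
- jar2: Bystander: closed glass jar with a metal lid, 68 diameter, 100 tall, origin at the centre of its underside. To be left alone.
- jar3: Bystander: closed glass jar with a metal lid, 76 diameter, 115 tall, origin at the centre of its underside. To be left alone.
- tape: Bystander: flat roll of tape, 84 diameter, 24 tall, origin at the centre of its underside.
- labels: Bystander: cardboard box of labels 90 x 60 x 30, origin at the centre of its underside.

How it is judged:
By the outcome, as a careful person would: the job done as asked, in the order asked, and still so for the second after the job is handed in, with the robot touching nothing.
Of vial1, vial2, vial3, vial4 only 3 to 4 are there at a start; the rules pass over those that are not, and their reading is None.
At some moment in a run one of vial1, vial2, vial3, vial4 may be knocked a few centimetres aside while the robot is not near it.
It also fails if it takes over 210 s, if anything falls off the work surface, if the arm or the gripper's body presses on something with over 40 N, if the wrist force passes 120 N, or if a joint passes its speed limit or range.

## Robot

A 6-joint arm with a two-finger parallel gripper is mounted at the origin on the work surface. World frame = base frame: x ahead of the robot, y to its left, z up, the work surface at z = 0. Lengths are in mm, angles in rad, forces in N, time in s.
With the tool pointing down it reaches from about 350 to 875 mm from the base axis. Payload 15.5 kg.
Tool frame: the origin (TCP) lies at the very end of the fingers, on their centre line; the grasp point (between the pads) lies 19 mm behind it (ctrl.hold_point_z is the distance from the TCP to the grasp point, in mm); z points along the fingers, y is the line along which they close (so a half turn about z gives the same grasp; the last joint's range is limited). The gripper opens to 85 mm and grips with 20 to 120 N. Pads are 22 mm wide; open, the fingers measure 114 mm over their backs; the gripper's body (76 mm by 85 mm) begins 54 mm behind the grasp point. The pads swing forward as they close: fully open they stand 13 mm farther back than shut.
Start: joints at [1.095, 0.494, 1.345, -0, 1.302, -0.096], TCP at [232.285, 580.233, 231.277] pointing down, gripper open.
Joint ranges: [-2.91, 2.91], [-0.82, 2.16], [0.22, 2.67], [-1.22, 4.37], [0.12, 2.79], [-3.08, 3.08]. Speed limits (rad/s): [1.89, 1.89, 2.57, 3.01, 3.01, 3.01].

## Interface

Orientations are given as a rotation vector (axis times angle).
In Python, from station import ctrl gives the robot as it stands.
- The arm moves only by the tool send_rows, never from a script. Its argument "rows" is text: rows parted by semicolons, each of 7 numbers parted by spaces: the shift along the tool's x, y, z as a fraction of full scale, then the turn, a rotation vector about the tool's x, y, z as a fraction of full scale, then the closure, from 0 (fully open) to 1 (shut). In form: dx dy dz rx ry rz jaw; .... A call has 1 to 8 rows; each row is the pose to reach, as a shift and turn from the pose commanded when the call began, along the tool's axes at that moment; what a row does not reach only later rows make up. Full scale, the value 1, is 0.1 m for a shift and 90 degrees for a turn. A row lasts 1/12 s, in which the tool goes at most 41.7 mm and 7.16 degrees, less where a joint would pass 70% of its speed; a pose out of reach is approached as far as the arm can. A call with a number of a shift or a turn outside -1 to 1 is refused whole. A call with a gripper value outside its range is refused whole. The fingers move at their own pace and stop on an object; "force" is the grip in N (left out, the last holds). Time passes only in rows, so rows that repeat a pose let the fingers close. It gives the time, the measured TCP pose, the force, the opening and the grip force at its end, in the units of the state.
- ctrl.read_state(): the state, without advancing time (a new reading comes with each control period).
- ctrl.get_image(name): name is "side" or "top"; returns the picture (384x512x3 uint8, blue, green, red); there is no depth.
- ctrl.calibration(name): a dict with "fx", "fy", "cx", "cy" (pixels), "world_from_camera" (4x4, takes a point from camera to world coordinates). Camera axes: x right, y down, z forward; pixel columns grow to the right and rows downward; lengths in mm; the calibration is good to about 2 mm. A picture is of the moment at which its call begins. calibration takes no time and is no camera call.
- ctrl.job_done(): hands the job in; it is judged then, once.
The state is a dict: "time_s": time; "joint_pos": joint angles; "qvel": joint speeds; "effort": joint torques, N m; "eef_pos": TCP position; "eef_rot": TCP orientation; "contact_force": force on the tool from outside, world axes, zero at the start; "wrist_torque": the same for the moment, N m; "width": opening from 0.0 (shut) to 1.0 (fully open); "finger_force": force on a finger pad.
Only numpy, scipy, OpenCV 4.12 (cv2) and the standard library are available. Lean on these libraries where they do the work, as an engineer would, in place of code of your own. Each camera call takes 0.05 s, during which the arm holds its last target. There are 200 camera calls.

## Working session

There is one attempt and no reset: what is moved stays moved. The work goes in short steps, Python scripts to look and compute and a tool call to move; the robot and the scene stay as the last step left them, time stands still between calls to the robot, and variables do not carry over. Pictures are saved under pics/ and viewed, at most 14 in all, crops included, and the job is handed in when it is done.

Besides the shell and the picture viewer there is one more tool, called by a JSON object that holds its "api" and its "payload". send_rows: Moves the arm, as the interface text tells. Its arguments: {"type":"object","properties":{"rows":{"type":"string"},"force":{"type":"number"}},"required":["rows"]}

```bash
mkdir -p pics; ls
python3 - <<'E'
from station import ctrl
import cv2
s=ctrl.read_state(); print(s['time_s'],s['eef_pos'],s['eef_rot'],s['width'],ctrl.hold_point_z)
for n in('side','top'):
    cv2.imwrite(f'pics/{n}0.png',ctrl.get_image(n)); c=ctrl.calibration(n); print(n,c)
E
```

```text
pics
0.0 [232.13478846 579.92077679 230.71742346] [-5.94506216e-01 -3.08450738e+00  1.77632553e-03] 1.0012514790103588 18.700000000000003
side {'fx': 409.2246238116306, 'fy': 409.2246238116306, 'cx': 263.1368758555851, 'cy': 190.65419215481924, 'world_from_camera': array([[ 9.83374781e-01, -1.00808740e-01,  1.51035222e-01,
         3.85961299e+02],
       [-1.81494130e-01, -5.72319069e-01,  7.99694169e-01,
        -8.29744496e+02],
       [ 5.82417581e-03, -8.13811084e-01, -5.81100334e-01,
         7.05677761e+02],
       [ 0.00000000e+00,  0.00000000e+00,  0.00000000e+00,
         1.00000000e+00]])}
top {'fx': 351.67714332993194, 'fy': 351.67714332993194, 'cx': 254.9821672652903, 'cy': 191.29572946108632, 'world_from_camera': array([[-8.69297105e-02, -9.75287234e-01,  2.03120746e-01,
         3.14953559e+02],
       [-9.96205932e-01,  8.42598345e-02, -2.17720364e-02,
         5.81844758e+01],
       [ 4.11906875e-03, -2.04242729e-01, -9.78911610e-01,
         1.18948908e+03],
       [ 0.00000000e+00,  0.00000000e+00,  0.00000000e+00,
         1.00000000e+00]])}
```

View pics/top0.png

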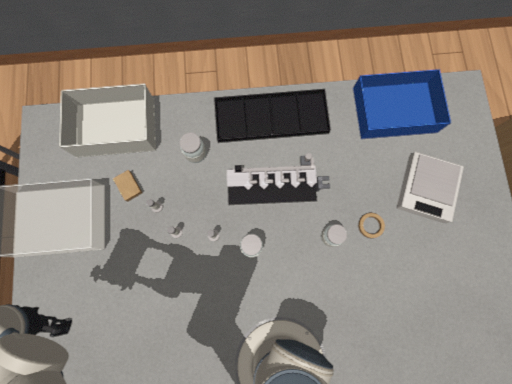

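View pics/side0.png

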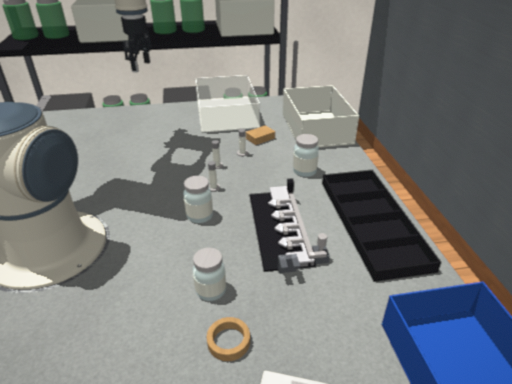

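The top view shows three vials at about (155,205), (175,231) and (213,235). The rack spans about (228–318, 165–204), with the knob at (239,169), the pin at (309,159) and the notch bracket at (324,183). Three jars stand at (191,145), (251,245) and (335,235). The side view agrees.

Run:
```python
import cv2
a=cv2.imread('pics/top0.png')[140:260,130:350]; cv2.imwrite('pics/c1.png',cv2.resize(a[:75,85:210],None,fx=6,fy=6,interpolation=cv2.INTER_CUBIC))
b=cv2.imread('pics/side0.png')[125:285,195:340]; cv2.imwrite('pics/c2.png',cv2.resize(b,None,fx=3.7,fy=3.7,interpolation=cv2.INTER_CUBIC))
```

```text
(no output)
```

View pics/c1.png

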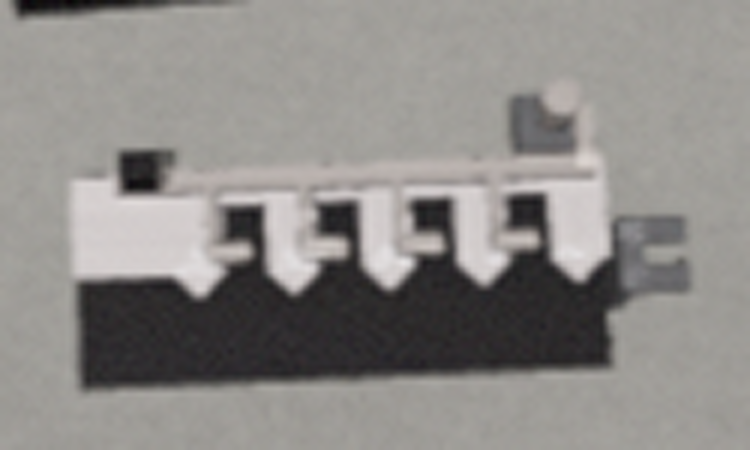

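View pics/c2.png

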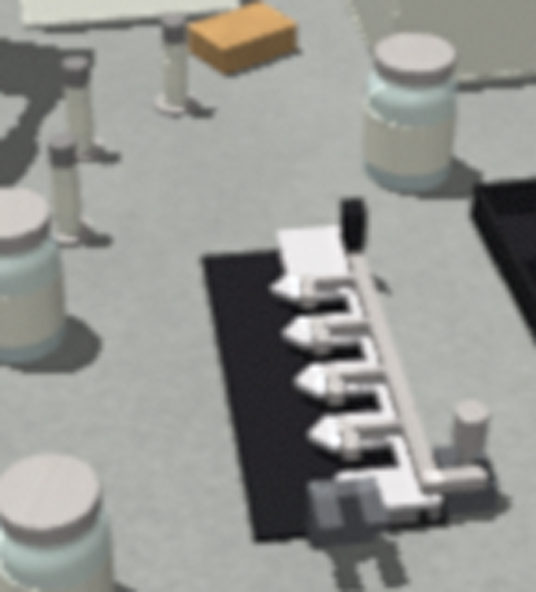

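Crop 1 shows the five nose tips along y≈283–298, the base front corners at (83,388) and (611,367), and the pin head at (562,97). Crop 2 shows the same features and the three vials, with feet at (173,105), (85,155) and (69,236).

```bash
cat > h.py <<'E'
import numpy as np,cv2
from scipy.optimize import least_squares
from scipy.spatial.transform import Rotation as R
from station import ctrl
CAL={n:ctrl.calibration(n) for n in('side','top')}
def proj(n,P):
    c=CAL[n];T=np.linalg.inv(c['world_from_camera']);p=np.atleast_2d(P)@T[:3,:3].T+T[:3,3]
    return np.c_[c['fx']*p[:,0]/p[:,2]+c['cx'],c['fy']*p[:,1]/p[:,2]+c['cy']]
def ray(n,u,v,z):
    c=CAL[n];T=c['world_from_camera'];d=T[:3,:3]@[(u-c['cx'])/c['fx'],(v-c['cy'])/c['fy'],1];o=T[:3,3]
    return (o+d*(z-o[2])/d[2])[:2]
E
python3 - <<'E'
from h import *
noses=[(-38,y,20) for y in(108,54,0,-54,-108)]
M=np.array(noses+[(-85,179,1),(-85,-126,1),(57,-98,71)],float)
t=np.array([(203,298),(294,293),(389,292),(486,287),(581,283),(83,388),(611,367),(562,97)],float)/6+[215-.4,140-.4]
S=M[[0,1,2,3,5,6,7]].copy(); S[4:6,2]=6; S[5,2]=1
s=np.array([(272,289),(283,335),(296,385),(309,437),(204,258),(256,541),(473,410)],float)/3.7+[195-.4,125-.4]
def W(q,P): c,n=np.cos(q[2]),np.sin(q[2]); return np.c_[q[0]+c*P[:,0]-n*P[:,1],q[1]+n*P[:,0]+c*P[:,1],P[:,2]]
for w in((1,1),(1,0),(0,1)):
    f=lambda q:np.r_[w[0]*(proj('top',W(q,M))-t).ravel(),w[1]*(proj('side',W(q,S))-s).ravel()]
    r=least_squares(f,[500,0,0],x_scale=[1,1,.01]);print(w,r.x.round(3)); 
    if w==(1,1):print(r.fun.reshape(-1,2).round(1).tolist())
for u,v in((173,105),(85,155),(69,236)): print('foot side',ray('side',u/3.7+194.6,v/3.7+124.6,3))
for u,v in((175,24),(76,66),(63,148)): print('cap side',ray('side',u/3.7+194.6,v/3.7+124.6,85))
a=cv2.imread('pics/top0.png')[185:255,135:235];cv2.imwrite('pics/c3.png',cv2.resize(a,None,fx=7,fy=7,interpolation=cv2.INTER_CUBIC))
E
```

```text
(1, 1) [ 6.00896e+02 -5.49990e+01 -4.50000e-02]
[[-0.3, -0.3], [0.4, -0.1], [0.4, -0.6], [0.1, -0.4], [0.0, -0.4], [-0.4, 0.1], [0.4, -0.1], [0.5, -0.5], [0.2, 0.1], [0.2, -0.2], [-0.1, -0.5], [-0.1, -0.3], [-1.0, -1.1], [-0.8, 0.5], [-0.2, -0.0]]
(1, 0) [ 5.99946e+02 -5.44060e+01 -4.50000e-02]
(0, 1) [ 6.01399e+02 -5.56500e+01 -4.40000e-02]
foot side [535.76596644 366.22202415]
foot side [448.49607096 294.24665334]
foot side [424.5609708  174.43106797]
cap side [539.70215761 366.74705618]
cap side [446.73511635 305.10168845]
cap side [425.39537588 176.15650828]
```

View pics/c3.png

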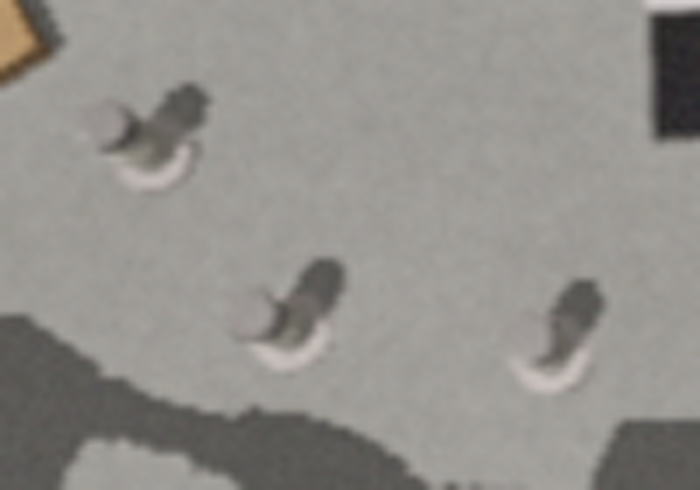

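The crop shows flange rings centred at about (155,149), (290,330) and (551,353), with caps at (106,124), (254,312) and (534,330).

Run:
```python
from h import *
for u,v,a,b in((155,149,106,124),(289,330,254,312),(551,353,534,330)):
    print('foot',ray('top',u/7+134.6,v/7+184.6,4),'cap',ray('top',a/7+134.6,b/7+184.6,88))
q=(600.9,-55,-.045);c,n=np.cos(q[2]),np.sin(q[2])
f=lambda x,y:(round(q[0]+c*x-n*y,1),round(q[1]+n*x+c*y,1))
for k,p in dict(pin=(57,-98),notch=(-30,-147),knob=(28,137),s1=(5,-81),s2=(5,-27),s3=(5,27),s4=(5,81),m1=(-75,-81),m2=(-75,-27),m3=(-75,27),m4=(-75,81)).items(): print(k,f(*p))
for n,u,v,z in(('top',191,137,105),('top',251,240,105),('top',335,230,105)): print('jar',ray(n,u,v,z))
print(R.from_rotvec(ctrl.read_state()['eef_rot']).as_matrix().round(3))
```

```text
foot [539.14205531 369.99697956] cap [536.66776556 369.67204282]
foot [445.51843859 308.64802312] cap [445.63964985 306.12851755]
foot [423.66118121 184.11919972] cap [426.81479397 182.10619558]
pin (np.float64(653.4), np.float64(-155.5))
notch (np.float64(564.3), np.float64(-200.5))
knob (np.float64(635.0), np.float64(80.6))
s1 (np.float64(602.3), np.float64(-136.1))
s2 (np.float64(604.7), np.float64(-82.2))
s3 (np.float64(607.1), np.float64(-28.3))
s4 (np.float64(609.5), np.float64(25.7))
m1 (np.float64(522.3), np.float64(-132.5))
m2 (np.float64(524.8), np.float64(-78.6))
m3 (np.float64(527.2), np.float64(-24.7))
m4 (np.float64(529.6), np.float64(29.3))
jar [737.60898998 225.71217921]
jar [389.28405968  59.45241543]
jar [ 397.34284614 -201.07275841]
[[-0.928  0.372 -0.   ]
 [ 0.372  0.928 -0.001]
 [ 0.    -0.001 -1.   ]]
```

{"api": "send_rows", "payload": {"rows": "0 0 0 0 0 -0.07 0; 0 0 0 0 0 -0.14 0; 0 0 0 0 0 -0.213 0; 0 0 0 0 0 -0.213 0; 0 0 0 0 0 -0.213 0; 0 0 0 0 0 -0.213 0", "force": 40}}

```text
time_s: 0.6
eef_pos: [232.3, 580.1, 231.1]
eef_rot: [-0.079, -3.14, 0.001]
contact_force: [0.1, 0.1, -0.1]
width: 1.002
finger_force: 0.0
```

```bash
cat > w.py <<'E'
from h import *
import sys
# usage: w.py  rackx racky tcpz -> shift in tool axes (mm) ; '-' reports pose in rack coordinates
Q=(600.9,-55,-.045);c,n=np.cos(Q[2]),np.sin(Q[2])
Rr=np.array([[c,-n,0],[n,c,0],[0,0,1]])
s=ctrl.read_state();p=np.array(s['eef_pos']);T=R.from_rotvec(s['eef_rot']).as_matrix()
pr=Rr.T@(p-[Q[0],Q[1],0])
print('t',round(s['time_s'],2),'world',p.round(1),'rack',pr.round(1),'yaw err deg',np.degrees(np.arctan2(*(Rr.T@T[:,1])[:2])).round(2),'tilt',T[2,:].round(3),'w',round(s['width'],3))
if len(sys.argv)>3:
    g=np.array([float(v) for v in sys.argv[1:4]])
    if len(sys.argv)>4: g=Rr.T@(g-[Q[0],Q[1],0])   # 'w' = world target
    print('target rack',g.round(1),'shift tool',(T.T@Rr@(g-pr)).round(1))
E
python3 w.py 57 -98 150
```

```text
t 0.6 world [232.3 580.1 231.1] rack [-396.8  617.9  231.1] yaw err deg 0.31 tilt [ 0. -0. -1.] w 1.002
target rack [ 57. -98. 150.] shift tool [-457.7 -713.4   81.3]
```

{"api": "send_rows", "payload": {"rows": "-0.2 -0.3 0 0 0 0 0;-0.4 -0.6 0 0 0 0 0;-0.57 -0.9 0 0 0 0 0;-0.57 -0.9 0 0 0 0 0"}}

```text
time_s: 0.93
eef_pos: [286.9, 483.3, 231.2]
eef_rot: [0.081, 3.14, -0.003]
contact_force: [1.2, 2.1, -0.1]
width: 1.0
finger_force: 0.0
```

{"api": "send_rows", "payload": {"rows": "-0.2 -0.3 0 0 0 0 0;-0.4 -0.6 0 0 0 0 0;-0.57 -0.9 0 0 0 0 0;-0.57 -0.9 0 0 0 0 0"}}

```text
time_s: 1.27
eef_pos: [339.7, 391.0, 231.3]
eef_rot: [0.082, 3.14, -0.003]
contact_force: [-0.2, 0.3, 0.6]
width: 0.999
finger_force: 0.0
```

{"api": "send_rows", "payload": {"rows": "-0.2 -0.3 0 0 0 0 0;-0.4 -0.6 0 0 0 0 0;-0.57 -0.9 0 0 0 0 0;-0.57 -0.9 0 0 0 0 0"}}

```text
time_s: 1.6
eef_pos: [392.7, 298.6, 231.3]
eef_rot: [0.082, 3.14, -0.002]
contact_force: [0.4, 0.9, -0.2]
width: 0.994
finger_force: 0.0
```

{"api": "send_rows", "payload": {"rows": "-0.2 -0.3 0 0 0 0 0;-0.4 -0.6 0 0 0 0 0;-0.57 -0.9 0 0 0 0 0;-0.57 -0.9 0 0 0 0 0"}}

```text
time_s: 1.93
eef_pos: [445.8, 206.3, 231.4]
eef_rot: [0.082, 3.139, -0.002]
contact_force: [0.0, 0.7, -0.2]
width: 1.0
finger_force: 0.0
```

{"api": "send_rows", "payload": {"rows": "-0.2 -0.3 0 0 0 0 0;-0.4 -0.6 0 0 0 0 0;-0.57 -0.9 0 0 0 0 0;-0.57 -0.9 0 0 0 0 0"}}

```text
time_s: 2.27
eef_pos: [498.8, 113.6, 231.4]
eef_rot: [0.082, 3.139, -0.002]
contact_force: [0.1, -0.9, -0.9]
width: 1.001
finger_force: 0.0
```

{"api": "send_rows", "payload": {"rows": "-0.2 -0.3 0 0 0 0 0;-0.4 -0.6 0 0 0 0 0;-0.57 -0.9 0 0 0 0 0;-0.57 -0.9 0 0 0 0 0"}}

```text
time_s: 2.6
eef_pos: [551.7, 20.8, 231.3]
eef_rot: [0.081, 3.139, -0.002]
contact_force: [-0.7, -0.7, -0.7]
width: 0.997
finger_force: 0.0
```

{"api": "send_rows", "payload": {"rows": "-0.2 -0.3 0 0 0 0 0;-0.4 -0.6 0 0 0 0 0;-0.57 -0.9 0 0 0 0 0;-0.57 -0.9 0 0 0 0 0;-0.57 -0.9 0 0 0 0 0;-0.57 -0.9 0 0 0 0 0"}}

```text
time_s: 3.1
eef_pos: [601.4, -67.1, 231.0]
eef_rot: [-0.076, -3.14, -0.001]
contact_force: [-0.6, 0.2, 0.2]
width: 0.998
finger_force: 0.0
```

```bash
python3 - <<'E'
from h import *
for n in('side','top'): cv2.imwrite(f'pics/{n}1.png',ctrl.get_image(n))
E
python3 w.py 57 -98 90
```

```text
t 3.2 world [601.3 -66.4 231.3] rack [  0.9 -11.4 231.3] yaw err deg 0.07 tilt [ 0.  0. -1.] w 1.0
target rack [ 57. -98.  90.] shift tool [-56.3 -86.5 141.2]
```

Move above the pin at z 90, then check.

{"api": "send_rows", "payload": {"rows": "-0.2 -0.3 0.2 0 0 0 0;-0.4 -0.6 0.4 0 0 0 0;-0.56 -0.865 0.7 0 0 0 0;-0.56 -0.865 1 0 0 0 0;-0.56 -0.865 1 0 0 0 0;-0.56 -0.865 1 0 0 0 0"}}

```text
time_s: 3.7
eef_pos: [652.6, -155.2, 130.4]
eef_rot: [-0.072, -3.137, -0.002]
contact_force: [0.1, 0.3, 0.7]
width: 0.998
finger_force: 0.0
```

{"api": "send_rows", "payload": {"rows": "0 0 0.2 0 0 0 0;0 0 0.4 0 0 0 0;0 0 0.4 0 0 0 0;0 0 0.4 0 0 0 0;0 0 0.4 0 0 0 0"}}

```text
time_s: 4.12
eef_pos: [654.6, -156.0, 93.8]
eef_rot: [0.071, 3.138, -0.001]
contact_force: [0.4, -0.6, 0.6]
width: 0.996
finger_force: 0.0
```

```bash
python3 - <<'E'
from h import *
t=ctrl.get_image('top');s=ctrl.get_image('side')
p=proj('top',[[653.4,-155.5,71]])[0];q=proj('side',[[653.4,-155.5,71]])[0];print(p,q)
f=lambda a,c,r,k:cv2.resize(a[int(c[1])-r:int(c[1])+r,int(c[0])-r:int(c[0])+r],None,fx=k,fy=k,interpolation=cv2.INTER_CUBIC)
cv2.imwrite('pics/d1.png',np.hstack([f(t,p,40,5),f(s,q,40,5)]))
E
python3 w.py 57 -98 50
```

```text
[308.81757448 155.28087396] [322.21879644 235.38470689]
t 4.22 world [ 654.6 -156.4   93.4] rack [ 58.2 -98.9  93.4] yaw err deg 0.05 tilt [-0.003 -0.001 -1.   ] w 1.001
target rack [ 57. -98.  50.] shift tool [ 1.3  0.9 43.4]
```

View pics/d1.png

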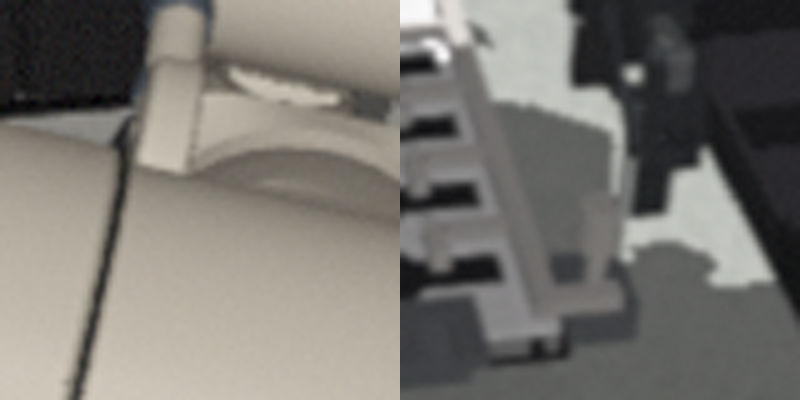

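The side crop shows the gripper tips at about (650,215), with the pin head at (600,215).

```bash
python3 w.py
python3 - <<'E'
from h import *
q=np.array([322,235])
for y in(-42,-55,42,55):
    print(y,((proj('side',[[654.6+.045*y,-156+y,104]])[0]-q+40)*5+[400,0]).round(), ((proj('side',[[654.6+.045*y,-156+y,90]])[0]-q+40)*5+[400,0]).round())
print(((proj('side',[[653.4,-155.5,71]])[0]-q+40)*5+[400,0]).round())
print(R.from_rotvec(ctrl.read_state()['eef_rot']).as_matrix().round(4))
E
```

```text
t 4.22 world [ 654.6 -156.4   93.4] rack [ 58.2 -98.9  93.4] yaw err deg 0.05 tilt [-0.003 -0.001 -1.   ] w 1.001
-42 [635. 210.] [632. 233.]
-55 [643. 230.] [640. 254.]
42 [588.  90.] [585. 113.]
55 [581.  73.] [578.  96.]
[601. 202.]
[[-9.989e-01  4.580e-02  2.600e-03]
 [ 4.580e-02  9.990e-01 -8.000e-04]
 [-2.600e-03 -7.000e-04 -1.000e+00]]
```

{"api": "send_rows", "payload": {"rows": "0 0 0.2 0 0 0 0;0 0 0.41 0 0 0 0;0 0 0.41 0 0 0 0.3;0 0 0.41 0 0 0 0.5;0 0 0.41 0 0 0 0.7;0 0 0.41 0 0 0 0.9;0 0 0.41 0 0 0 1;0 0 0.41 0 0 0 1", "force": 40}}

```text
time_s: 4.88
eef_pos: [654.4, -156.7, 51.5]
eef_rot: [0.073, 3.139, -0.001]
contact_force: [-0.3, 0.5, 7.7]
width: 0.235
finger_force: 38.7
```

{"api": "send_rows", "payload": {"rows": "0 0 0 0 0 0 1;0 0 0 0 0 0 1;0 0 0 0 0 0 1;0 0 0 0 0 0 1"}}

```text
time_s: 5.22
eef_pos: [654.4, -156.7, 51.5]
eef_rot: [0.073, 3.139, -0.001]
contact_force: [0.3, 1.7, 7.7]
width: 0.239
finger_force: 38.7
```

```bash
python3 w.py 57 -98 50
```

```text
t 5.22 world [ 654.4 -156.7   51.5] rack [ 58.1 -99.2  51.5] yaw err deg 0.07 tilt [-0.002 -0.    -1.   ] w 0.239
target rack [ 57. -98.  50.] shift tool [1.1 1.2 1.5]
```

{"api": "send_rows", "payload": {"rows": "0 0 -0.1 0 0 0 1;0 0 -0.2 0 0 0 1;0 0 -0.3 0 0 0 1;0 0 -0.45 0 0 0 1;0 0 -0.6 0 0 0 1;0 0 -0.6 0 0 0 1;0 0 -0.6 0 0 0 1"}}

```text
time_s: 5.8
eef_pos: [654.3, -156.8, 111.8]
eef_rot: [0.073, 3.138, -0.001]
contact_force: [-0.4, 0.7, -1.1]
width: 0.239
finger_force: 39.1
```

{"api": "send_rows", "payload": {"rows": "0.2 -0.12 0 0 0 0 1;0.45 -0.27 0 0 0 0 1;0.7 -0.4 0 0 0 0 1;0.87 -0.51 0 0 0 0 1;0.87 -0.51 0 0 0 0 1;0.87 -0.51 0 0 0 0 1;0.87 -0.51 0 0 0 0 1"}}

```text
time_s: 6.38
eef_pos: [564.8, -203.4, 110.1]
eef_rot: [0.073, 3.141, 0.0]
contact_force: [0.2, 1.2, -1.7]
width: 0.238
finger_force: 39.1
```

```bash
python3 w.py -30 -148 110
python3 - <<'E'
from h import *
t=ctrl.get_image('top');s=ctrl.get_image('side')
p=proj('top',[[564,-200,50]])[0];q=proj('side',[[564,-200,60]])[0];print(p,q)
f=lambda a,c,r,k:cv2.resize(a[int(c[1])-r:int(c[1])+r,int(c[0])-r:int(c[0])+r],None,fx=k,fy=k,interpolation=cv2.INTER_CUBIC)
cv2.imwrite('pics/d2.png',np.hstack([f(t,p,25,8),f(s,q,40,5)]))
E
```

```text
t 6.38 world [ 564.8 -203.4  110.1] rack [ -29.3 -149.9  110.1] yaw err deg 0.08 tilt [-0.  0. -1.] w 0.238
target rack [ -30. -148.  110.] shift tool [0.7 1.9 0.1]
[324.27558481 181.71669443] [288.90194549 257.11766496]
```

View pics/d2.png

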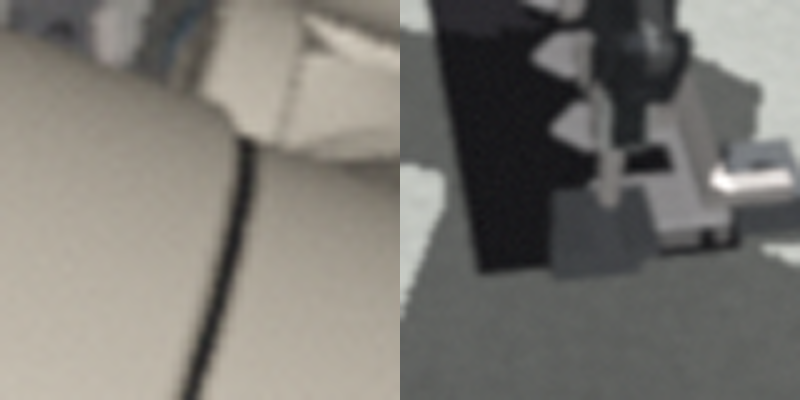

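The crop shows the held pin's foot at about (610,205), above the shadowed bracket spanning x 550–655, y 190–275.

Run:
```python
from h import *
Q=(600.9,-55,-.045);c,n=np.cos(Q[2]),np.sin(Q[2])
W=lambda x,y,z:[[Q[0]+c*x-n*y,Q[1]+n*x+c*y,z]]
f=lambda P:((proj('side',P)[0]-[288,257]+40)*5+[400,0]).round()
print('foot',f([[564.8,-203.4,64]]))
for P in((-30,-147,50),(-51,-165,50),(-37,-165,50),(-23,-165,50),(-9,-165,50),(-51,-132,50),(-9,-132,50)): print(P,f(W(*P)))
s=cv2.imread('pics/side0.png');cv2.imwrite('pics/d3.png',cv2.resize(s[217:297,248:328],None,fx=7,fy=7,interpolation=cv2.INTER_CUBIC))
```

```text
foot [608. 199.]
(-30, -147, 50) [605. 217.]
(-51, -165, 50) [565. 251.]
(-37, -165, 50) [597. 248.]
(-23, -165, 50) [628. 245.]
(-9, -165, 50) [659. 242.]
(-51, -132, 50) [552. 198.]
(-9, -132, 50) [644. 189.]
```

View pics/d3.png

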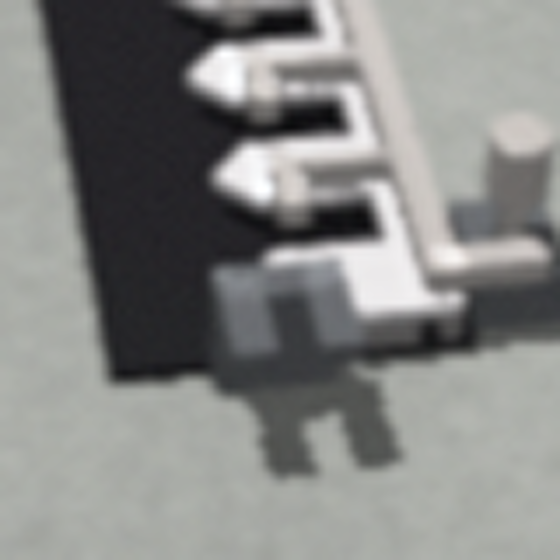

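The notch opening is at about x 270–315, with front edge y≈345. That puts the pin roughly 1–2 mm too far in +x. I'll shift 1 mm and descend, watching the force.

{"api": "send_rows", "payload": {"rows": "0.01 0 0.04 0 0 0 1;0.01 0 0.08 0 0 0 1;0.01 0 0.12 0 0 0 1;0.01 0 0.16 0 0 0 1;0.01 0 0.18 0 0 0 1;0.01 0 0.18 0 0 0 1"}}

```text
time_s: 6.98
eef_pos: [563.2, -203.2, 91.6]
eef_rot: [-0.072, -3.14, -0.001]
contact_force: [0.7, -1.0, -1.2]
width: 0.241
finger_force: 39.1
```

```bash
python3 w.py -30 -148 55
python3 - <<'E'
from h import *
s=ctrl.get_image('side');a=s[217:297,248:328].astype(float)
a=np.clip(255*(a/255)**.5,0,255).astype('uint8')
cv2.imwrite('pics/d4.png',cv2.resize(a,None,fx=7,fy=7,interpolation=cv2.INTER_CUBIC))
E
```

```text
t 6.98 world [ 563.2 -203.2   91.6] rack [ -31.  -149.8   91.6] yaw err deg 0.07 tilt [ 0.001  0.    -1.   ] w 0.241
target rack [ -30. -148.   55.] shift tool [-1.   1.8 36.6]
```

View pics/d4.png

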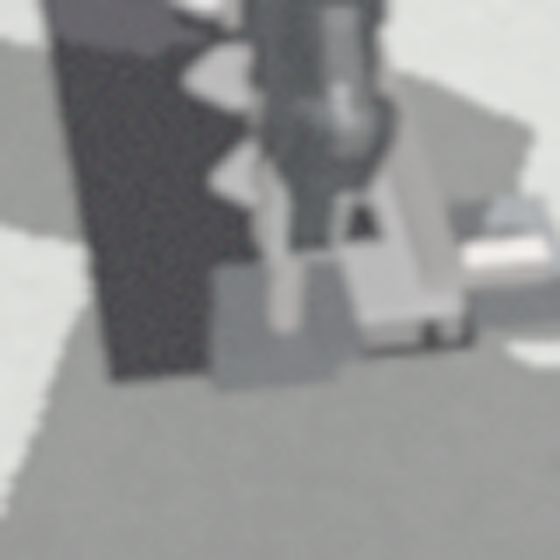

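The pin foot is at (285,330), inside the notch (270–315), with no contact force. I'll continue down.

{"api": "send_rows", "payload": {"rows": "0 0 0.08 0 0 0 1;0 0 0.16 0 0 0 1;0 0 0.24 0 0 0 1;0 0 0.3 0 0 0 1;0 0 0.34 0 0 0 1;0 0.005 0.345 0 0 0 1;0 0.01 0.345 0 0 0 1;0 0.01 0.345 0 0 0 1"}}

```text
time_s: 7.7
eef_pos: [563.4, -202.3, 57.8]
eef_rot: [-0.072, -3.141, -0.0]
contact_force: [-0.2, 0.5, -0.4]
width: 0.237
finger_force: 39.2
```

```bash
python3 w.py -30 -148 55; python3 -c "
from station import ctrl;print(ctrl.read_state()['contact_force'])"
```

```text
t 7.7 world [ 563.4 -202.3   57.8] rack [ -30.8 -148.8   57.8] yaw err deg 0.07 tilt [ 0.  0. -1.] w 0.237
target rack [ -30. -148.   55.] shift tool [-0.8  0.8  2.8]
[-0.24627646  0.49787431 -0.40839538]
```

Lower the last millimetre or two, then release.

{"api": "send_rows", "payload": {"rows": "0 0 0.01 0 0 0 1;0 0 0.015 0 0 0 1;0 0 0.015 0 0 0 1"}}

```text
time_s: 7.95
eef_pos: [563.7, -202.4, 56.7]
eef_rot: [0.073, 3.14, -0.0]
contact_force: [-0.4, 0.8, 3.9]
width: 0.238
finger_force: 39.7
```

{"api": "send_rows", "payload": {"rows": "0 0 0 0 0 0 0.75;0 0 0 0 0 0 0.65;0 0 0 0 0 0 0.5;0 0 0 0 0 0 0.5;0 0 0 0 0 0 0.5;0 0 0 0 0 0 0.5"}}

```text
time_s: 8.45
eef_pos: [563.5, -202.4, 56.3]
eef_rot: [-0.073, -3.141, -0.0]
contact_force: [-0.8, -0.7, -1.7]
width: 0.498
finger_force: 0.0
```

{"api": "send_rows", "payload": {"rows": "0 0 -0.2 0 0 0 0.5;0 0 -0.4 0 0 0 0.5;0 0 -0.7 0 0 0 0.3;0 0 -1 0 0 0 0;0 0 -1 0 0 0 0;0 0 -1 0 0 0 0"}}

```text
time_s: 8.95
eef_pos: [564.3, -202.8, 157.9]
eef_rot: [0.072, 3.138, -0.002]
contact_force: [-0.1, 0.7, 0.1]
width: 0.997
finger_force: 0.0
```

```bash
python3 w.py 28 137 157
python3 - <<'E'
from h import *
s=ctrl.get_image('side');a=s[217:297,248:328].astype(float)
a=np.clip(255*(a/255)**.5,0,255).astype('uint8')
cv2.imwrite('pics/d5.png',cv2.resize(a,None,fx=5,fy=5,interpolation=cv2.INTER_CUBIC))
E
```

```text
t 8.95 world [ 564.3 -202.8  157.9] rack [ -29.9 -149.3  157.9] yaw err deg 0.07 tilt [-0.003 -0.001 -1.   ] w 0.997
target rack [ 28. 137. 157.] shift tool [-57.5 286.4   0.7]
```

View pics/d5.png

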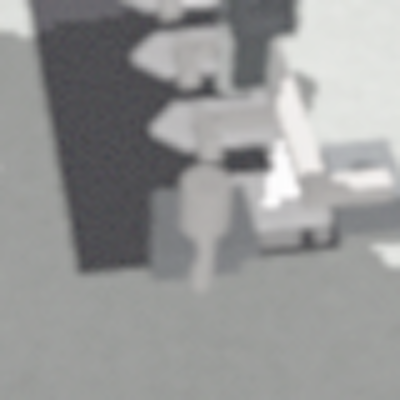

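The pin now hangs in the notch with its head on the prongs at (205,190). Next is the knob.

{"api": "send_rows", "payload": {"rows": "-0.1 0.3 0 0 0 0 0;-0.2 0.6 0 0 0 0 0;-0.2 0.96 0 0 0 0 0;-0.2 0.96 0 0 0 0 0"}}

```text
time_s: 9.33
eef_pos: [587.2, -102.1, 154.7]
eef_rot: [-0.068, -3.138, -0.003]
contact_force: [0.7, -0.1, -0.2]
width: 0.997
finger_force: 0.0
```

{"api": "send_rows", "payload": {"rows": "-0.1 0.3 0 0 0 0 0;-0.2 0.6 0 0 0 0 0;-0.2 0.96 0 0 0 0 0;-0.2 0.96 0 0 0 0 0"}}

```text
time_s: 9.67
eef_pos: [611.8, -7.2, 154.7]
eef_rot: [-0.068, -3.138, -0.003]
contact_force: [-0.1, 0.6, -0.3]
width: 1.003
finger_force: 0.0
```

{"api": "send_rows", "payload": {"rows": "-0.1 0.3 0 0 0 0 0;-0.175 0.6 0.2 0 0 0 0;-0.175 0.945 0.4 0 0 0 0;-0.175 0.945 0.6 0 0 0 0;-0.175 0.945 0.6 0 0 0 0;-0.175 0.945 0.6 0 0 0 0"}}

```text
time_s: 10.17
eef_pos: [632.9, 81.0, 94.7]
eef_rot: [-0.071, -3.137, 0.001]
contact_force: [0.0, -0.4, 1.5]
width: 1.001
finger_force: 0.0
```

```bash
python3 w.py 28 137 48
```

```text
t 10.17 world [632.9  81.   94.7] rack [ 25.8 137.3  94.7] yaw err deg 0.03 tilt [ 0.004 -0.001 -1.   ] w 1.001
target rack [ 28. 137.  48.] shift tool [-2.4 -0.2 46.7]
```

Descend, grip, then push +y 21 mm.

{"api": "send_rows", "payload": {"rows": "-0.01 0 0.2 0 0 0 0;-0.01 0 0.4 0 0 0 0;-0.01 0 0.46 0 0 0 0.3;-0.01 0 0.46 0 0 0 0.5;-0.01 0 0.46 0 0 0 0.7;-0.01 0 0.46 0 0 0 0.9;-0.01 0 0.46 0 0 0 1;-0.01 0 0.46 0 0 0 1"}}

```text
time_s: 10.83
eef_pos: [635.9, 81.6, 51.8]
eef_rot: [0.073, 3.139, 0.001]
contact_force: [0.5, 3.5, 7.3]
width: 0.247
finger_force: 42.2
```

{"api": "send_rows", "payload": {"rows": "0 0 0 0 0 0 1;0 0 0 0 0 0 1;0 0 0 0 0 0 1"}}

```text
time_s: 11.08
eef_pos: [635.9, 81.5, 51.8]
eef_rot: [0.072, 3.139, 0.001]
contact_force: [-1.0, 3.1, 8.7]
width: 0.245
finger_force: 42.2
```

{"api": "send_rows", "payload": {"rows": "0 0.03 0 0 0 0 1;0 0.06 0 0 0 0 1;0 0.1 0 0 0 0 1;0 0.14 0 0 0 0 1;0 0.18 0 0 0 0 1;0 0.2 0 0 0 0 1;0 0.2 0 0 0 0 1;0 0.2 0 0 0 0 1"}}

```text
time_s: 11.75
eef_pos: [636.8, 101.5, 51.8]
eef_rot: [0.072, 3.139, 0.001]
contact_force: [-1.5, 2.0, 7.8]
width: 0.25
finger_force: 42.3
```

{"api": "send_rows", "payload": {"rows": "0 0.01 0 0 0 0 1;0 0.02 0 0 0 0 1;0 0.02 0 0 0 0 1;0 0.02 0 0 0 0 1"}}

```text
time_s: 12.08
eef_pos: [636.8, 101.7, 51.7]
eef_rot: [0.072, 3.139, -0.003]
contact_force: [-3.3, -12.2, 9.5]
width: 0.242
finger_force: 42.6
```

```bash
python3 w.py 28 157 48
```

```text
t 12.08 world [636.8 101.7  51.7] rack [ 28.8 158.1  51.7] yaw err deg 0.06 tilt [-0.002 -0.002 -1.   ] w 0.242
target rack [ 28. 157.  48.] shift tool [ 0.8 -1.1  3.7]
```

The lock hit its end stop at 20 mm of travel (12 N). Release, rise and look at the vials again.

{"api": "send_rows", "payload": {"rows": "0 -0.02 0 0 0 0 1;0 -0.02 0 0 0 0 0.6;0 -0.02 0 0 0 0 0.4;0 -0.02 0 0 0 0 0.3;0 -0.02 -0.1 0 0 0 0;0 -0.02 -0.4 0 0 0 0;0 -0.02 -0.8 0 0 0 0;0 -0.02 -1 0 0 0 0"}}

```text
time_s: 12.75
eef_pos: [637.3, 101.3, 154.8]
eef_rot: [0.072, 3.137, 0.0]
contact_force: [1.0, 0.1, -0.3]
width: 1.003
finger_force: 0.0
```

{"api": "send_rows", "payload": {"rows": "0 0 -0.2 0 0 0 0;0 0 -0.4 0 0 0 0;0 0 -0.4 0 0 0 0;0 0 -0.4 0 0 0 0"}}

```text
time_s: 13.08
eef_pos: [636.6, 101.2, 192.0]
eef_rot: [0.072, 3.138, 0.0]
contact_force: [-0.2, -0.1, -0.3]
width: 1.001
finger_force: 0.0
```

```bash
python3 w.py
python3 - <<'E'
from h import *
t=ctrl.get_image('top');s=ctrl.get_image('side');cv2.imwrite('pics/top5.png',t);cv2.imwrite('pics/side5.png',s)
V=[(538,368),(446,306),(425.5,180)]
a=cv2.resize(t[190:255,140:230],None,fx=4.4,fy=4.4,interpolation=cv2.INTER_CUBIC)
b=cv2.resize(s[115:205,190:280],None,fx=4.4,fy=4.4,interpolation=cv2.INTER_CUBIC)
a=cv2.copyMakeBorder(a,0,b.shape[0]-a.shape[0],0,0,cv2.BORDER_CONSTANT);cv2.imwrite('pics/e1.png',np.hstack([a,b]))
E
```

```text
t 13.08 world [636.6 101.2 192. ] rack [ 28.7 157.7 192. ] yaw err deg 0.06 tilt [-0.003  0.    -1.   ] w 1.001
```

View pics/e1.png

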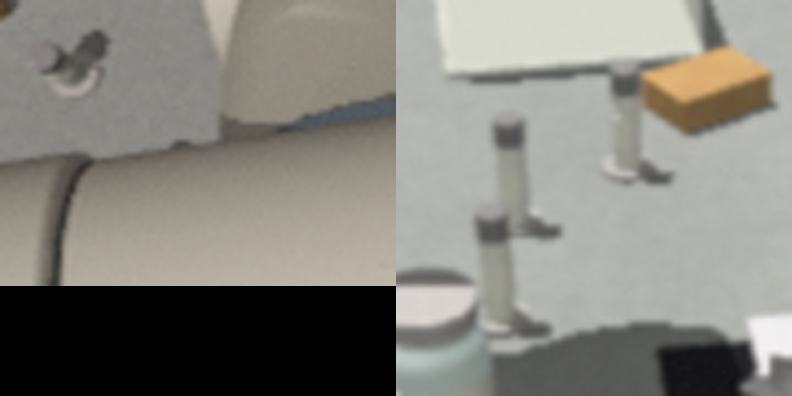

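The side crop shows cap tops at (624,66), (508,116) and (492,212), and feet at (622,170), (515,230) and (499,326).

```bash
python3 - <<'E'
from h import *
for (a,b),(e,f) in(((624,66),(622,170)),((508,117),(515,230)),((492,212),(499,326))):
    print(ray('side',190+(a-396)/4.4-.4,115+b/4.4-.4,88),ray('side',190+(e-396)/4.4-.4,115+f/4.4-.4,4))
print(ray('top',140+47/4.4-.4,190+55/4.4-.4,88),ray('top',140+72/4.4-.4,190+74/4.4-.4,4))
E
python3 w.py 425.5 181 190 w
```

```text
[538.88574142 371.67518742] [534.00439465 363.04029135]
[446.87989289 307.6837024 ] [445.26773932 290.86970571]
[425.41078221 181.25715753] [423.67426509 171.5438002 ]
[537.21198621 367.95116261] [537.53049036 372.69578488]
t 13.18 world [635.7 101.1 190. ] rack [ 27.7 157.5 190. ] yaw err deg 0.07 tilt [ 0.001 -0.    -1.   ] w 0.998
target rack [-185.8  227.9  190. ] shift tool [2.136e+02 7.010e+01 2.000e-01]
```

{"api": "send_rows", "payload": {"rows": "0.3 0.1 0 0 0 0 0;0.6 0.2 0 0 0 0 0;0.9 0.3 0 0 0 0 0;1 0.35 0 0 0 0 0;1 0.35 0 0 0 0 0"}}

```text
time_s: 13.6
eef_pos: [534.9, 141.6, 189.7]
eef_rot: [-0.07, -3.138, 0.0]
contact_force: [1.1, -0.2, 0.6]
width: 0.999
finger_force: 0.0
```

{"api": "send_rows", "payload": {"rows": "0.3 0.1 0 0 0 0 0;0.6 0.2 0 0 0 0 0;0.9 0.3 0 0 0 0 0;1 0.35 0 0 0 0 0;1 0.35 0 0 0 0 0"}}

```text
time_s: 14.02
eef_pos: [438.0, 180.8, 190.0]
eef_rot: [-0.07, -3.139, 0.0]
contact_force: [1.1, 0.1, 0.3]
width: 1.006
finger_force: 0.0
```

{"api": "send_rows", "payload": {"rows": "0.13 0.01 0.1 0 0 0 0;0.13 0.01 0.3 0 0 0 0;0.13 0.01 0.6 0 0 0 0;0.13 0.01 0.8 0 0 0 0;0.13 0.01 0.8 0 0 0 0;0.13 0.01 0.8 0 0 0 0"}}

```text
time_s: 14.52
eef_pos: [427.5, 181.5, 109.7]
eef_rot: [-0.073, -3.139, 0.001]
contact_force: [0.0, -0.5, 0.6]
width: 1.005
finger_force: 0.0
```

```bash
python3 w.py 426 181.5 40 w;  python3 - <<'E'
from h import *
s=ctrl.get_image('side')
a=cv2.resize(s[115:205,190:280],None,fx=4.4,fy=4.4,interpolation=cv2.INTER_CUBIC);cv2.imwrite('pics/e2.png',a)
E
```

```text
t 14.52 world [427.5 181.5 109.7] rack [-183.9  228.4  109.7] yaw err deg 0.1 tilt [ 0.002 -0.001 -1.   ] w 1.005
target rack [-185.4  228.4   40. ] shift tool [ 1.4  0.  69.7]
```

View pics/e2.png

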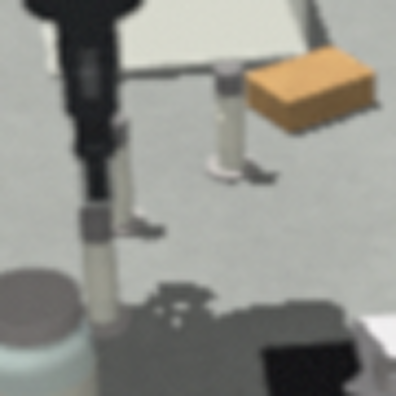

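The near finger (x≈98) lines up with the vial cap (x≈97). Descend and grip.

{"api": "send_rows", "payload": {"rows": "0.01 0 0.2 0 0 0 0;0.01 0 0.4 0 0 0 0;0.01 0 0.6 0 0 0 0;0.01 0 0.7 0 0 0 0;0.01 0 0.7 0 0 0 0.4;0.01 0 0.7 0 0 0 0.6;0.01 0 0.7 0 0 0 0.7;0.01 0 0.7 0 0 0 0.8"}}

```text
time_s: 15.23
eef_pos: [426.5, 182.1, 41.4]
eef_rot: [0.073, 3.139, 0.001]
contact_force: [0.4, -0.4, 0.2]
width: 0.459
finger_force: 0.0
```

{"api": "send_rows", "payload": {"rows": "0 0 0 0 0 0 0.9;0 0 0 0 0 0 1;0 0 0 0 0 0 1;0 0 0 0 0 0 1;0 0 0 0 0 0 1"}}

```text
time_s: 15.65
eef_pos: [425.6, 181.9, 40.3]
eef_rot: [0.072, 3.141, -0.0]
contact_force: [-0.8, -0.6, -0.4]
width: 0.248
finger_force: 39.4
```

{"api": "send_rows", "payload": {"rows": "0 0 -0.05 0 0 0 1;0 0 -0.15 0 0 0 1;0 0 -0.35 0 0 0 1;0 0 -0.5 0 0 0 1;0 0 -0.5 0 0 0 1;0 0 -0.5 0 0 0 1"}}

```text
time_s: 16.15
eef_pos: [426.0, 182.0, 90.9]
eef_rot: [0.073, 3.139, 0.001]
contact_force: [-0.3, -0.4, -2.0]
width: 0.25
finger_force: 39.5
```

```bash
python3 w.py -75 81 90
python3 - <<'E'
from h import *
s=ctrl.get_image('side');cv2.imwrite('pics/side6.png',s)
a=cv2.resize(s[95:225,180:280],None,fx=4.4,fy=4.4,interpolation=cv2.INTER_CUBIC);cv2.imwrite('pics/e3.png',a)
E
```

```text
t 16.15 world [426.  182.   90.9] rack [-185.4  228.9   90.9] yaw err deg 0.07 tilt [-0.002  0.001 -1.   ] w 0.25
target rack [-75.  81.  90.] shift tool [-110.5 -147.8    1. ]
```

View pics/e3.png

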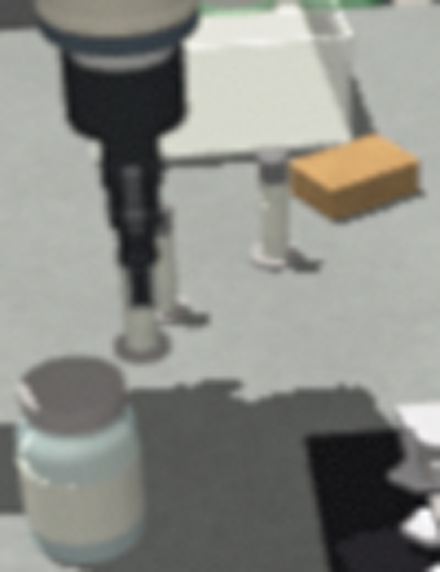

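Vial held upright and the foot is clear of the table. Carry it to the front of slot 4.

{"api": "send_rows", "payload": {"rows": "-0.15 -0.2 0 0 0 0 1;-0.3 -0.4 0 0 0 0 1;-0.45 -0.6 0 0 0 0 1;-0.55 -0.735 0 0 0 0 1;-0.55 -0.735 0 0 0 0 1"}}

```text
time_s: 16.62
eef_pos: [478.7, 103.8, 89.4]
eef_rot: [0.076, 3.141, -0.001]
contact_force: [0.5, -0.3, -0.4]
width: 0.25
finger_force: 39.7
```

{"api": "send_rows", "payload": {"rows": "-0.15 -0.2 0 0 0 0 1;-0.3 -0.4 0 0 0 0 1;-0.45 -0.6 0 0 0 0 1;-0.55 -0.735 0 0 0 0 1;-0.55 -0.735 0.2 0 0 0 1;-0.55 -0.735 0.4 0 0 0 1;-0.55 -0.735 0.4 0 0 0 1;-0.55 -0.735 0.4 0 0 0 1"}}

```text
time_s: 17.28
eef_pos: [527.5, 30.3, 49.2]
eef_rot: [-0.072, -3.138, -0.0]
contact_force: [0.6, 0.0, -1.7]
width: 0.245
finger_force: 39.7
```

```bash
python3 w.py 5 81.5 49
```

```text
t 17.28 world [527.5  30.3  49.2] rack [-77.2  81.9  49.2] yaw err deg 0.06 tilt [ 0.003  0.    -1.   ] w 0.245
target rack [ 5.  81.5 49. ] shift tool [-82.2  -0.3  -0.1]
```

{"api": "send_rows", "payload": {"rows": "-0.1 0 0 0 0 0 1;-0.2 0 0 0 0 0 1;-0.3 0 0 0 0 0 1;-0.4 0 0 0 0 0 1;-0.5 0 0 0 0 0 1;-0.6 0 0 0 0 0 1;-0.65 0 0 0 0 0 1;-0.65 0 0 0 0 0 1"}}

```text
time_s: 17.95
eef_pos: [595.3, 27.1, 51.0]
eef_rot: [0.072, 3.139, -0.0]
contact_force: [-0.2, 0.5, -0.6]
width: 0.247
finger_force: 39.7
```

```bash
python3 w.py 5 81.5 49
```

```text
t 17.95 world [595.3  27.1  51. ] rack [-9.3 81.8 51. ] yaw err deg 0.05 tilt [-0.002 -0.    -1.   ] w 0.247
target rack [ 5.  81.5 49. ] shift tool [-14.3  -0.3   2.1]
```

No side force; the vial is well inside. Push the rest of the way to contact.

{"api": "send_rows", "payload": {"rows": "-0.04 0 0.01 0 0 0 1;-0.08 0 0.01 0 0 0 1;-0.12 0 0.01 0 0 0 1;-0.14 0 0.01 0 0 0 1;-0.15 0 0.01 0 0 0 1;-0.15 0 0.01 0 0 0 1"}}

```text
time_s: 18.45
eef_pos: [608.7, 26.2, 49.3]
eef_rot: [0.073, 3.141, 0.0]
contact_force: [0.6, -0.4, -1.1]
width: 0.244
finger_force: 39.7
```

{"api": "send_rows", "payload": {"rows": "-0.01 0 0 0 0 0 1;-0.02 0 0 0 0 0 1;-0.02 0 0 0 0 0 1;-0.02 0 0 0 0 0 1"}}

```text
time_s: 18.78
eef_pos: [610.6, 26.2, 49.3]
eef_rot: [-0.073, -3.141, 0.0]
contact_force: [-0.1, -0.6, -1.7]
width: 0.247
finger_force: 39.7
```

```bash
python3 w.py 5 81.5 49
```

```text
t 18.78 world [610.6  26.2  49.3] rack [ 6.  81.5 49.3] yaw err deg 0.07 tilt [ 0. -0. -1.] w 0.247
target rack [ 5.  81.5 49. ] shift tool [ 1.  -0.   0.3]
```

Not touching yet; push on in 1 mm steps.

{"api": "send_rows", "payload": {"rows": "-0.01 0 0 0 0 0 1;-0.02 0 0 0 0 0 1;-0.02 0 0 0 0 0 1;-0.02 0 0 0 0 0 1"}}

```text
time_s: 19.12
eef_pos: [611.6, 26.2, 49.0]
eef_rot: [-0.072, -3.139, -0.0]
contact_force: [-4.7, 0.7, 1.8]
width: 0.248
finger_force: 40.0
```

{"api": "send_rows", "payload": {"rows": "-0.01 0 0 0 0 0 1;-0.02 0 0 0 0 0 1;-0.02 0 0 0 0 0 1;-0.02 0 0 0 0 0 1"}}

```text
time_s: 19.45
eef_pos: [613.1, 26.1, 48.9]
eef_rot: [-0.072, -3.138, -0.0]
contact_force: [-6.6, -0.4, 1.2]
width: 0.248
finger_force: 39.9
```

Contact at x≈611 (about 5 N). Ease back 1.5 mm, set down and release narrowly.

{"api": "send_rows", "payload": {"rows": "0.015 0 0 0 0 0 1;0.015 0 0.01 0 0 0 1;0.015 0 0.02 0 0 0 1;0.015 0 0.025 0 0 0 1;0.015 0 0.025 0 0 0 1;0.015 0 0.025 0 0 0 1"}}

```text
time_s: 19.95
eef_pos: [612.8, 26.1, 46.6]
eef_rot: [-0.073, -3.14, -0.0]
contact_force: [-5.0, 0.4, -0.5]
width: 0.246
finger_force: 39.9
```

{"api": "send_rows", "payload": {"rows": "0 0 0 0 0 0 0.72;0 0 0 0 0 0 0.68;0 0 0 0 0 0 0.6;0 0 0 0 0 0 0.55;0 0 0 0 0 0 0.55"}}

```text
time_s: 20.37
eef_pos: [613.4, 26.0, 46.9]
eef_rot: [0.073, 3.14, -0.0]
contact_force: [-0.3, -1.2, -0.3]
width: 0.451
finger_force: 0.0
```

{"api": "send_rows", "payload": {"rows": "0 0 -0.1 0 0 0 0.55;0 0 -0.3 0 0 0 0.55;0 0 -0.6 0 0 0 0.55;0 0 -1 0 0 0 0.3;0 0 -1 0 0 0 0;0 0 -1 0 0 0 0"}}

```text
time_s: 20.87
eef_pos: [614.6, 26.0, 149.9]
eef_rot: [0.072, 3.135, -0.0]
contact_force: [0.5, 0.1, -0.5]
width: 0.855
finger_force: 0.0
```

```bash
python3 w.py 446.5 306.7 150 w;  python3 - <<'E'
from h import *
s=ctrl.get_image('side');cv2.imwrite('pics/side7.png',s)
# expected cap-centre pixel of a vial home in slot 4 at several x, versus bright/grey patch found
Q=(600.9,-55,-.045);c,n=np.cos(Q[2]),np.sin(Q[2])
W=lambda x,y,z:[Q[0]+c*x-n*y,Q[1]+n*x+c*y,z]
print(proj('side',[W(5,81,94),W(0,81,94),W(5,81,50)]))
E
```

```text
t 20.87 world [614.6  26.  149.9] rack [ 10.1  81.5 149.9] yaw err deg 0.07 tilt [-0.005 -0.    -1.   ] w 0.855
target rack [-170.5  354.4  150. ] shift tool [180.9 272.7  -1.1]
[[286.41033709 185.18987681]
 [284.53343752 185.32993094]
 [285.77337889 198.65196698]]
```

{"api": "send_rows", "payload": {"rows": "0.15 0.25 0 0 0 0 0;0.3 0.5 0 0 0 0 0;0.45 0.75 0 0 0 0 0;0.6 0.91 0 0 0 0 0;0.6 0.91 0 0 0 0 0"}}

```text
time_s: 21.33
eef_pos: [554.0, 122.4, 145.8]
eef_rot: [-0.069, -3.137, -0.0]
contact_force: [-0.2, 0.5, -0.0]
width: 1.001
finger_force: 0.0
```

{"api": "send_rows", "payload": {"rows": "0.15 0.25 0 0 0 0 0;0.3 0.5 0 0 0 0 0;0.45 0.75 0 0 0 0 0;0.6 0.91 0 0 0 0 0;0.6 0.91 0 0 0 0 0"}}

```text
time_s: 21.75
eef_pos: [498.8, 215.5, 146.0]
eef_rot: [-0.069, -3.138, 0.0]
contact_force: [-0.6, 0.6, 0.0]
width: 1.003
finger_force: 0.0
```

```bash
python3 w.py 446.5 306.7 110 w;  python3 - <<'E'
from h import *
s=ctrl.get_image('side');cv2.imwrite('pics/side8.png',s)
g=cv2.cvtColor(s,cv2.COLOR_BGR2GRAY)
for v in range(172,222,3): print(v,g[v,270:304].tolist())
o=cv2.cvtColor(cv2.imread('pics/side5.png'),cv2.COLOR_BGR2GRAY)
# have vials A, B moved since side5? compare cap patches
for u,v in((242,130),(215,141)): 
    m=cv2.matchTemplate(g[v-20:v+50,u-30:u+30],o[v-6:v+22,u-7:u+9],cv2.TM_CCOEFF_NORMED);_,mx,_,l=cv2.minMaxLoc(m);print('moved',l[0]-23,l[1]-14,round(mx,2))
E
```

```text
t 21.75 world [498.8 215.5 146. ] rack [-114.2  265.6  146. ] yaw err deg -0.06 tilt [ 0.003 -0.    -1.   ] w 1.003
target rack [-170.5  354.4  110. ] shift tool [56.2 88.8 36.1]
172 [175, 174, 175, 175, 175, 176, 177, 177, 179, 182, 182, 182, 181, 181, 180, 180, 182, 182, 182, 181, 180, 180, 178, 171, 154, 135, 127, 124, 126, 126, 128, 130, 134, 135]
175 [176, 178, 177, 175, 172, 172, 172, 173, 173, 173, 172, 172, 168, 156, 133, 125, 122, 115, 112, 108, 107, 120, 152, 176, 182, 180, 171, 150, 130, 123, 119, 119, 121, 122]
178 [96, 92, 92, 90, 89, 88, 89, 89, 90, 89, 89, 90, 90, 89, 86, 71, 37, 23, 18, 20, 21, 41, 94, 148, 175, 180, 180, 181, 184, 184, 183, 182, 173, 164]
181 [90, 89, 89, 88, 89, 88, 87, 90, 90, 90, 90, 89, 91, 91, 88, 71, 36, 20, 20, 21, 22, 26, 62, 125, 168, 178, 179, 181, 181, 183, 183, 182, 181, 180]
184 [90, 89, 90, 89, 89, 89, 89, 88, 87, 88, 88, 89, 107, 131, 147, 148, 147, 146, 140, 124, 87, 44, 43, 70, 91, 113, 146, 174, 184, 186, 185, 185, 184, 181]
187 [103, 110, 112, 115, 116, 115, 116, 118, 118, 118, 118, 115, 113, 122, 139, 148, 152, 151, 145, 129, 103,
[... 1214 characters left out ...]
9, 25, 61, 128, 206, 239, 223, 183, 199, 212, 209, 180, 132, 130, 147, 150, 150, 151, 152, 153, 153, 152, 144, 161, 195, 207, 207, 203, 189, 180, 178, 180, 182]
214 [46, 110, 179, 228, 239, 240, 243, 244, 223, 154, 121, 116, 130, 187, 235, 240, 240, 239, 240, 240, 240, 239, 240, 234, 206, 175, 195, 205, 208, 203, 191, 183, 183, 183]
217 [22, 31, 52, 78, 110, 145, 171, 184, 182, 161, 138, 125, 126, 140, 159, 162, 158, 153, 149, 142, 127, 127, 162, 217, 229, 201, 173, 195, 207, 208, 205, 193, 183, 180]
220 [32, 34, 34, 29, 25, 23, 27, 26, 26, 25, 55, 110, 154, 178, 184, 156, 131, 134, 145, 158, 170, 172, 176, 193, 206, 203, 193, 193, 202, 207, 209, 205, 194, 185]
moved 15 7 0.58
moved 0 0 0.99
```

The placed vial's cap is at about (286,185), as predicted for home. Vial B hasn't moved; go on to it.

{"api": "send_rows", "payload": {"rows": "0.15 0.25 0 0 0 0 0;0.3 0.5 0 0 0 0 0;0.45 0.75 0 0 0 0 0;0.56 0.89 0 0 0 0 0;0.56 0.89 0.2 0 0 0 0;0.56 0.89 0.4 0 0 0 0;0.56 0.89 0.4 0 0 0 0;0.56 0.89 0.4 0 0 0 0"}}

```text
time_s: 22.47
eef_pos: [449.8, 304.0, 106.0]
eef_rot: [-0.074, -3.139, 0.002]
contact_force: [-0.6, 0.4, 0.2]
width: 1.001
finger_force: 0.0
```

```bash
python3 w.py 446.5 306.7 41 w;  python3 - <<'E'
from h import *
s=ctrl.get_image('side');cv2.imwrite('pics/side9.png',s)
g=cv2.cvtColor(s,cv2.COLOR_BGR2GRAY);o=cv2.cvtColor(cv2.imread('pics/side5.png'),cv2.COLOR_BGR2GRAY)
T=o[124:152,235:251]
for R0 in((100,170,200,290),):
    m=cv2.matchTemplate(g[R0[0]:R0[1],R0[2]:R0[3]],T,cv2.TM_CCOEFF_NORMED);_,mx,_,l=cv2.minMaxLoc(m);print('A moved',l[0]+R0[2]-235,l[1]+R0[0]-124,round(mx,2))
E
```

```text
t 22.47 world [449.8 304.  106. ] rack [-167.1  351.8  106. ] yaw err deg 0.11 tilt [ 0.002 -0.001 -1.   ] w 1.001
target rack [-170.5  354.4   41. ] shift tool [ 3.2  2.7 65. ]
A moved 0 0 1.0
```

{"api": "send_rows", "payload": {"rows": "0.02 0.02 0.2 0 0 0 0;0.025 0.025 0.4 0 0 0 0;0.025 0.025 0.6 0 0 0 0;0.025 0.025 0.65 0 0 0 0;0.025 0.025 0.65 0 0 0 0.4;0.025 0.025 0.65 0 0 0 0.6;0.025 0.025 0.65 0 0 0 0.7;0.025 0.025 0.65 0 0 0 0.8"}}

```text
time_s: 23.18
eef_pos: [448.1, 307.8, 43.0]
eef_rot: [0.073, 3.139, 0.001]
contact_force: [0.2, -0.2, -0.6]
width: 0.457
finger_force: 0.0
```

{"api": "send_rows", "payload": {"rows": "0 0 0 0 0 0 0.9;0 0 0 0 0 0 1;0 0 0 0 0 0 1;0 0 0 0 0 0 1;0 0 0 0 0 0 1"}}

```text
time_s: 23.6
eef_pos: [447.9, 307.8, 42.6]
eef_rot: [0.072, 3.139, 0.001]
contact_force: [-1.3, -0.4, 10.7]
width: 0.246
finger_force: 38.7
```

```bash
python3 w.py
```

```text
t 23.6 world [447.9 307.8  42.6] rack [-169.2  355.5   42.6] yaw err deg 0.06 tilt [-0.001  0.001 -1.   ] w 0.246
```

{"api": "send_rows", "payload": {"rows": "0 0 -0.05 0 0 0 1;0 0 -0.15 0 0 0 1;0 0 -0.35 0 0 0 1;0 0 -0.5 0 0 0 1;0 0 -0.5 0 0 0 1;0 0 -0.5 0 0 0 1"}}

```text
time_s: 24.1
eef_pos: [447.9, 307.8, 93.0]
eef_rot: [0.072, 3.139, 0.002]
contact_force: [0.2, 0.1, -1.6]
width: 0.249
finger_force: 39.1
```

```bash
python3 w.py -75 27.5 90;python3 - <<'E'
from h import *
s=ctrl.get_image('side');cv2.imwrite('pics/side10.png',s)
E
```

```text
t 24.1 world [447.9 307.8  93. ] rack [-169.2  355.5   93. ] yaw err deg 0.07 tilt [-0.002  0.001 -1.   ] w 0.249
target rack [-75.   27.5  90. ] shift tool [ -94.5 -327.9    2.8]
```

{"api": "send_rows", "payload": {"rows": "-0.06 -0.2 0 0 0 0 1;-0.12 -0.4 0 0 0 0 1;-0.18 -0.65 0 0 0 0 1;-0.24 -0.82 0 0 0 0 1;-0.24 -0.82 0 0 0 0 1"}}

```text
time_s: 24.57
eef_pos: [467.7, 221.7, 91.0]
eef_rot: [-0.075, -3.139, 0.002]
contact_force: [0.6, 1.4, -1.1]
width: 0.245
finger_force: 39.2
```

{"api": "send_rows", "payload": {"rows": "-0.06 -0.2 0 0 0 0 1;-0.12 -0.4 0 0 0 0 1;-0.18 -0.65 0 0 0 0 1;-0.24 -0.82 0 0 0 0 1;-0.24 -0.82 0 0 0 0 1"}}

```text
time_s: 24.98
eef_pos: [488.2, 139.2, 91.2]
eef_rot: [-0.075, -3.14, 0.001]
contact_force: [0.5, 0.2, -0.9]
width: 0.245
finger_force: 39.3
```

{"api": "send_rows", "payload": {"rows": "-0.06 -0.2 0 0 0 0 1;-0.12 -0.4 0 0 0 0 1;-0.18 -0.65 0 0 0 0 1;-0.24 -0.82 0 0 0 0 1;-0.24 -0.82 0 0 0 0 1"}}

```text
time_s: 25.4
eef_pos: [508.7, 56.5, 91.3]
eef_rot: [-0.075, -3.14, 0.0]
contact_force: [0.8, 0.4, -0.6]
width: 0.248
finger_force: 39.4
```

{"api": "send_rows", "payload": {"rows": "-0.06 -0.2 0 0 0 0 1;-0.12 -0.4 0 0 0 0 1;-0.18 -0.65 0 0 0 0 1;-0.23 -0.82 0.2 0 0 0 1;-0.23 -0.82 0.35 0 0 0 1;-0.23 -0.82 0.42 0 0 0 1;-0.23 -0.82 0.42 0 0 0 1;-0.23 -0.82 0.42 0 0 0 1"}}

```text
time_s: 26.07
eef_pos: [526.6, -23.5, 49.3]
eef_rot: [-0.072, -3.139, -0.001]
contact_force: [0.6, 0.2, 0.1]
width: 0.246
finger_force: 39.4
```

```bash
python3 w.py 7 27.5 51
```

```text
t 26.07 world [526.6 -23.5  49.3] rack [-75.6  28.2  49.3] yaw err deg 0.03 tilt [ 0.002  0.    -1.   ] w 0.246
target rack [ 7.  27.5 51. ] shift tool [-82.6  -0.6  -1.8]
```

{"api": "send_rows", "payload": {"rows": "-0.1 -0.005 -0.015 0 0 0 1;-0.2 -0.005 -0.015 0 0 0 1;-0.3 -0.005 -0.015 0 0 0 1;-0.4 -0.005 -0.015 0 0 0 1;-0.5 -0.005 -0.015 0 0 0 1;-0.6 -0.005 -0.015 0 0 0 1;-0.7 -0.005 -0.015 0 0 0 1;-0.7 -0.005 -0.015 0 0 0 1"}}

```text
time_s: 26.73
eef_pos: [598.9, -27.5, 51.9]
eef_rot: [0.071, 3.139, -0.0]
contact_force: [-0.1, -0.3, -0.8]
width: 0.245
finger_force: 39.4
```

{"api": "send_rows", "payload": {"rows": "-0.03 0 0 0 0 0 1;-0.06 0 0 0 0 0 1;-0.08 0 0 0 0 0 1;-0.09 0 0 0 0 0 1;-0.09 0 0 0 0 0 1;-0.09 0 0 0 0 0 1"}}

```text
time_s: 27.23
eef_pos: [605.9, -28.7, 51.3]
eef_rot: [-0.073, -3.141, -0.0]
contact_force: [-0.5, 0.0, 0.0]
width: 0.243
finger_force: 39.4
```

```bash
python3 w.py 7 27.5 51
```

```text
t 27.23 world [605.9 -28.7  51.3] rack [ 3.8 26.5 51.3] yaw err deg 0.07 tilt [ 0.  0. -1.] w 0.243
target rack [ 7.  27.5 51. ] shift tool [-3.2  1.   0.3]
```

{"api": "send_rows", "payload": {"rows": "-0.01 0.005 0 0 0 0 1;-0.02 0.005 0 0 0 0 1;-0.02 0.005 0 0 0 0 1;-0.02 0.005 0 0 0 0 1"}}

```text
time_s: 27.57
eef_pos: [608.1, -28.3, 51.3]
eef_rot: [0.073, 3.141, -0.0]
contact_force: [0.2, -0.0, -0.7]
width: 0.248
finger_force: 39.4
```

{"api": "send_rows", "payload": {"rows": "-0.01 0 0 0 0 0 1;-0.02 0 0 0 0 0 1;-0.02 0 0 0 0 0 1;-0.02 0 0 0 0 0 1"}}

```text
time_s: 27.9
eef_pos: [609.4, -28.3, 51.1]
eef_rot: [-0.072, -3.139, -0.0]
contact_force: [-4.6, -1.2, 1.6]
width: 0.247
finger_force: 39.7
```

Contact. Nudge 1 mm, set down (≈2.5–3 mm), release and rise.

{"api": "send_rows", "payload": {"rows": "-0.01 0 0 0 0 0 1;-0.01 0 0 0 0 0 1;0 0 0.01 0 0 0 1;0 0 0.02 0 0 0 1;0 0 0.025 0 0 0 1;0 0 0.025 0 0 0 1"}}

```text
time_s: 28.4
eef_pos: [609.5, -28.3, 48.5]
eef_rot: [-0.073, -3.14, -0.0]
contact_force: [-5.1, 0.4, -0.3]
width: 0.243
finger_force: 39.6
```

{"api": "send_rows", "payload": {"rows": "0 0 0 0 0 0 0.72;0 0 0 0 0 0 0.68;0 0 0 0 0 0 0.6;0 0 0 0 0 0 0.55;0 0 0 0 0 0 0.55"}}

```text
time_s: 28.82
eef_pos: [610.4, -28.4, 48.9]
eef_rot: [0.073, 3.14, -0.0]
contact_force: [0.1, -0.3, 0.0]
width: 0.451
finger_force: 0.3
```

{"api": "send_rows", "payload": {"rows": "0 0 -0.1 0 0 0 0.55;0 0 -0.3 0 0 0 0.55;0 0 -0.6 0 0 0 0.55;0 0 -1 0 0 0 0.3;0 0 -1 0 0 0 0;0 0 -1 0 0 0 0"}}

```text
time_s: 29.32
eef_pos: [611.6, -28.5, 151.9]
eef_rot: [0.072, 3.136, -0.001]
contact_force: [0.2, 0.4, -0.7]
width: 0.858
finger_force: 0.0
```

{"api": "send_rows", "payload": {"rows": "0.15 0.25 0 0 0 0 0;0.2 0.5 0 0 0 0 0;0.2 0.75 0 0 0 0 0;0.2 0.98 0 0 0 0 0;0.2 0.98 0 0 0 0 0"}}

```text
time_s: 29.73
eef_pos: [594.1, 73.9, 148.4]
eef_rot: [-0.069, -3.14, -0.001]
contact_force: [-0.4, 0.7, 0.4]
width: 1.004
finger_force: 0.0
```

{"api": "send_rows", "payload": {"rows": "0.15 0.25 0 0 0 0 0;0.2 0.5 0 0 0 0 0;0.2 0.75 0 0 0 0 0;0.2 0.98 0 0 0 0 0;0.2 0.98 0 0 0 0 0"}}

```text
time_s: 30.15
eef_pos: [578.8, 172.3, 148.4]
eef_rot: [-0.069, -3.14, -0.001]
contact_force: [-0.2, 1.1, -0.1]
width: 0.999
finger_force: 0.0
```

```bash
python3 w.py 538 370 110 w;  python3 - <<'E'
from h import *
s=ctrl.get_image('side');cv2.imwrite('pics/side11.png',s)
g=cv2.cvtColor(s,cv2.COLOR_BGR2GRAY);o=cv2.cvtColor(cv2.imread('pics/side5.png'),cv2.COLOR_BGR2GRAY)
T=o[124:152,235:251]
m=cv2.matchTemplate(g[100:190,200:310],T,cv2.TM_CCOEFF_NORMED);_,mx,_,l=cv2.minMaxLoc(m);print('A moved',l[0]+200-235,l[1]+100-124,round(mx,2))
Q=(600.9,-55,-.045);c,n=np.cos(Q[2]),np.sin(Q[2])
W=lambda x,y,z:[Q[0]+c*x-n*y,Q[1]+n*x+c*y,z]
P=proj('side',[W(5,81,94),W(5,27,94)]);print(P)
o8=cv2.cvtColor(cv2.imread('pics/side8.png'),cv2.COLOR_BGR2GRAY)[179:200,279:294]
m=cv2.matchTemplate(g[170:240,260:320],o8,cv2.TM_CCOEFF_NORMED)
for k in range(2):
    _,mx,_,l=cv2.minMaxLoc(m);print('cap vs slot4 at step8:',l[0]+260-279,l[1]+170-179,round(mx,2));m[max(0,l[1]-6):l[1]+6,max(0,l[0]-6):l[0]+6]=-1
print(P[1]-P[0])
E
```

```text
t 30.15 world [578.8 172.3 148.4] rack [-32.3 226.1 148.4] yaw err deg -0.06 tilt [ 0.     0.001 -1.   ] w 0.999
target rack [-82.  421.7 110. ] shift tool [ 49.5 195.6  38.5]
A moved 0 0 1.0
[[286.41033709 185.18987681]
 [290.33501524 197.32515006]]
cap vs slot4 at step8: 0 -1 0.78
cap vs slot4 at step8: 17 26 0.66
[ 3.92467815 12.13527325]
```

{"api": "send_rows", "payload": {"rows": "0.06 0.25 0 0 0 0 0;0.12 0.5 0 0 0 0 0;0.18 0.75 0 0 0 0 0;0.25 0.98 0 0 0 0 0;0.25 0.98 0 0 0 0 0"}}

```text
time_s: 30.62
eef_pos: [557.7, 270.6, 148.4]
eef_rot: [-0.07, -3.14, -0.001]
contact_force: [0.3, 0.2, -0.2]
width: 1.0
finger_force: 0.0
```

{"api": "send_rows", "payload": {"rows": "0.06 0.25 0 0 0 0 0;0.12 0.5 0 0 0 0 0;0.18 0.75 0 0 0 0 0;0.25 0.98 0 0 0 0 0;0.25 0.98 0.2 0 0 0 0;0.25 0.98 0.4 0 0 0 0;0.25 0.98 0.4 0 0 0 0;0.25 0.98 0.4 0 0 0 0"}}

```text
time_s: 31.28
eef_pos: [538.0, 365.9, 108.0]
eef_rot: [-0.074, -3.138, 0.002]
contact_force: [-0.2, 0.1, 0.9]
width: 1.003
finger_force: 0.0
```

```bash
python3 w.py 538 370 42 w
python3 - <<'E'
from h import *
s=ctrl.get_image('side');cv2.imwrite('pics/side12.png',s)
g=cv2.cvtColor(s,cv2.COLOR_BGR2GRAY)
P=proj('side',[[538,370,88],[538,370,4]]);print(P)
for v in range(124,166,4): print(v,g[v,232:256].tolist())
E
```

```text
t 31.28 world [538.  365.9 108. ] rack [-81.7 417.7 108. ] yaw err deg 0.11 tilt [ 0.002 -0.002 -1.   ] w 1.003
target rack [-82.  421.7  42. ] shift tool [ 0.1  4.2 66. ]
[[241.2213447  129.85267736]
 [241.84685497 152.11128727]]
124 [212, 212, 212, 213, 212, 212, 205, 175, 115, 61, 40, 38, 46, 96, 163, 205, 213, 213, 212, 213, 212, 212, 213, 213]
128 [207, 209, 209, 207, 202, 196, 188, 168, 138, 124, 123, 122, 119, 120, 134, 154, 156, 149, 147, 143, 139, 142, 155, 163]
132 [156, 156, 157, 158, 160, 156, 139, 108, 103, 107, 104, 98, 100, 118, 150, 171, 179, 181, 181, 181, 183, 182, 183, 180]
136 [176, 176, 176, 175, 175, 172, 157, 125, 104, 96, 97, 100, 105, 114, 113, 103, 101, 103, 111, 126, 147, 165, 174, 175]
140 [172, 173, 174, 173, 175, 173, 172, 167, 158, 148, 145, 142, 139, 148, 159, 149, 131, 112, 100, 97, 96, 95, 95, 93]
144 [172, 172, 172, 173, 173, 173, 170, 162, 156, 153, 150, 146, 142, 152, 171, 177, 177, 178, 177, 173, 164, 151, 127, 105]
148 [173, 172, 171, 171, 173, 171, 169, 162, 152, 149, 149, 144, 140, 152, 172, 176, 174, 173, 163, 141, 104, 89, 89, 91]
152 [172, 170, 171, 171, 175, 188, 194, 180, 159, 149, 145, 141, 132, 118, 110, 118, 143, 164, 173, 165, 138, 101, 101, 115]
156 [173, 173, 173, 174, 173, 170, 164, 156, 149, 137, 124, 133, 152, 156, 140, 114, 105, 106, 106, 113, 132, 136, 101, 85]
160 [172, 173, 174, 176, 176, 174, 176, 174, 174, 174, 174, 173, 173, 173, 172, 173, 173, 175, 175, 171, 147, 101, 84, 86]
164 [175, 174, 174, 174, 173, 175, 176, 176, 175, 173, 172, 172, 172, 173, 174, 174, 172, 165, 151, 128, 118, 108, 91, 85]
```

{"api": "send_rows", "payload": {"rows": "0 0.02 0.2 0 0 0 0;0 0.035 0.4 0 0 0 0;0 0.035 0.6 0 0 0 0;0 0.035 0.66 0 0 0 0;0 0.035 0.66 0 0 0 0.4;0 0.035 0.66 0 0 0 0.6;0 0.035 0.66 0 0 0 0.7;0 0.035 0.66 0 0 0 0.8"}}

```text
time_s: 32.0
eef_pos: [539.2, 371.2, 44.3]
eef_rot: [0.073, 3.139, 0.002]
contact_force: [0.3, -0.6, 0.0]
width: 0.456
finger_force: 0.0
```

{"api": "send_rows", "payload": {"rows": "0 0 0 0 0 0 0.9;0 0 0 0 0 0 1;0 0 0 0 0 0 1;0 0 0 0 0 0 1;0 0 0 0 0 0 1"}}

```text
time_s: 32.42
eef_pos: [538.9, 371.1, 43.8]
eef_rot: [0.072, 3.139, 0.001]
contact_force: [-0.6, -0.4, 6.3]
width: 0.245
finger_force: 38.7
```

{"api": "send_rows", "payload": {"rows": "0 0 -0.05 0 0 0 1;0 0 -0.15 0 0 0 1;0 0 -0.35 0 0 0 1;0 0 -0.5 0 0 0 1;0 0 -0.5 0 0 0 1;0 0 -0.5 0 0 0 1"}}

```text
time_s: 32.92
eef_pos: [538.9, 371.2, 94.1]
eef_rot: [0.072, 3.139, 0.002]
contact_force: [-0.1, 0.6, -0.7]
width: 0.247
finger_force: 39.2
```

```bash
python3 w.py -78 -26.5 92;python3 - <<'E'
from h import *
s=ctrl.get_image('side');cv2.imwrite('pics/side13.png',s)
E
```

```text
t 32.92 world [538.9 371.2  94.1] rack [-81.1 423.   94.1] yaw err deg 0.07 tilt [-0.002  0.001 -1.   ] w 0.247
target rack [-78.  -26.5  92. ] shift tool [  -3.6 -449.5    1.6]
```

{"api": "send_rows", "payload": {"rows": "0 -0.2 0 0 0 0 1;0 -0.4 0 0 0 0 1;0 -0.65 0 0 0 0 1;0 -0.9 0 0 0 0 1;0 -0.9 0 0 0 0 1"}}

```text
time_s: 33.38
eef_pos: [533.1, 277.1, 91.8]
eef_rot: [-0.075, -3.138, 0.003]
contact_force: [0.4, -0.9, -1.9]
width: 0.246
finger_force: 39.4
```

{"api": "send_rows", "payload": {"rows": "0 -0.2 0 0 0 0 1;0 -0.4 0 0 0 0 1;0 -0.65 0 0 0 0 1;0 -0.9 0 0 0 0 1;0 -0.9 0 0 0 0 1"}}

```text
time_s: 33.8
eef_pos: [529.1, 187.6, 92.0]
eef_rot: [-0.075, -3.138, 0.002]
contact_force: [1.2, 0.4, -1.4]
width: 0.243
finger_force: 39.5
```

{"api": "send_rows", "payload": {"rows": "0 -0.2 0 0 0 0 1;0 -0.4 0 0 0 0 1;0 -0.65 0 0 0 0 1;0 -0.9 0 0 0 0 1;0 -0.9 0 0 0 0 1"}}

```text
time_s: 34.22
eef_pos: [525.3, 98.2, 92.2]
eef_rot: [-0.075, -3.139, 0.001]
contact_force: [0.7, -0.3, -0.9]
width: 0.243
finger_force: 39.6
```

{"api": "send_rows", "payload": {"rows": "0 -0.2 0 0 0 0 1;0 -0.4 0 0 0 0 1;0 -0.65 0 0 0 0 1;0 -0.9 0 0 0 0 1;0 -0.9 0 0 0 0 1"}}

```text
time_s: 34.63
eef_pos: [521.6, 8.5, 92.3]
eef_rot: [-0.075, -3.14, 0.001]
contact_force: [1.3, -0.3, -0.8]
width: 0.244
finger_force: 39.6
```

{"api": "send_rows", "payload": {"rows": "0 -0.2 0 0 0 0 1;0 -0.4 0 0 0 0 1;0 -0.65 0 0 0 0 1;0 -0.9 0.2 0 0 0 1;0 -0.9 0.35 0 0 0 1;0 -0.9 0.4 0 0 0 1;0 -0.9 0.4 0 0 0 1;0 -0.9 0.4 0 0 0 1"}}

```text
time_s: 35.3
eef_pos: [517.6, -77.7, 52.8]
eef_rot: [-0.071, -3.14, -0.001]
contact_force: [-0.3, 0.4, -0.2]
width: 0.248
finger_force: 39.7
```

```bash
python3 w.py 5 -26.5 52
```

```text
t 35.3 world [517.6 -77.7  52.8] rack [-82.2 -26.4  52.8] yaw err deg 0.03 tilt [ 0.001  0.    -1.   ] w 0.248
target rack [  5.  -26.5  52. ] shift tool [-87.2  -0.    0.7]
```

{"api": "send_rows", "payload": {"rows": "-0.1 0 0.01 0 0 0 1;-0.2 0.005 0.01 0 0 0 1;-0.3 0.005 0.01 0 0 0 1;-0.4 0.005 0.01 0 0 0 1;-0.5 0.005 0.01 0 0 0 1;-0.6 0.005 0.01 0 0 0 1;-0.7 0.005 0.01 0 0 0 1;-0.7 0.005 0.01 0 0 0 1"}}

```text
time_s: 35.97
eef_pos: [590.9, -81.3, 52.6]
eef_rot: [0.071, 3.137, -0.001]
contact_force: [0.8, 0.2, -1.2]
width: 0.248
finger_force: 39.7
```

{"api": "send_rows", "payload": {"rows": "-0.03 0 0 0 0 0 1;-0.06 0 0 0 0 0 1;-0.09 0 0 0 0 0 1;-0.12 0 0 0 0 0 1;-0.15 0 0 0 0 0 1;-0.15 0 0 0 0 0 1;-0.15 0 0 0 0 0 1"}}

```text
time_s: 36.55
eef_pos: [602.6, -82.1, 51.7]
eef_rot: [-0.073, -3.141, -0.0]
contact_force: [-0.2, -1.1, -1.6]
width: 0.252
finger_force: 39.7
```

```bash
python3 w.py 5 -26.5 52
```

```text
t 36.55 world [602.6 -82.1  51.7] rack [  2.9 -27.   51.7] yaw err deg 0.07 tilt [ 0.  0. -1.] w 0.252
target rack [  5.  -26.5  52. ] shift tool [-2.1  0.5 -0.3]
```

{"api": "send_rows", "payload": {"rows": "-0.01 0 0 0 0 0 1;-0.02 0 0 0 0 0 1;-0.02 0 0 0 0 0 1;-0.02 0 0 0 0 0 1"}}

```text
time_s: 36.88
eef_pos: [604.6, -82.2, 51.8]
eef_rot: [-0.073, -3.141, -0.0]
contact_force: [0.2, 1.0, -0.6]
width: 0.248
finger_force: 39.7
```

{"api": "send_rows", "payload": {"rows": "-0.01 0 0 0 0 0 1;-0.02 0 0 0 0 0 1;-0.02 0 0 0 0 0 1;-0.02 0 0 0 0 0 1"}}

```text
time_s: 37.22
eef_pos: [605.5, -82.1, 51.5]
eef_rot: [-0.072, -3.138, -0.0]
contact_force: [-5.5, -0.8, 2.2]
width: 0.245
finger_force: 39.9
```

Contact. Nudge, set down, release and rise; then toward the knob, with a look.

{"api": "send_rows", "payload": {"rows": "-0.01 0 0 0 0 0 1;-0.01 0 0 0 0 0 1;0 0 0.01 0 0 0 1;0 0 0.02 0 0 0 1;0 0 0.025 0 0 0 1;0 0 0.025 0 0 0 1"}}

```text
time_s: 37.72
eef_pos: [606.1, -82.2, 49.8]
eef_rot: [-0.072, -3.14, -0.0]
contact_force: [-7.7, 0.8, 14.2]
width: 0.245
finger_force: 41.4
```

{"api": "send_rows", "payload": {"rows": "0 0 0 0 0 0 0.72;0 0 0 0 0 0 0.68;0 0 0 0 0 0 0.6;0 0 0 0 0 0 0.55;0 0 0 0 0 0 0.55"}}

```text
time_s: 38.13
eef_pos: [606.8, -82.3, 49.2]
eef_rot: [0.073, 3.14, -0.0]
contact_force: [-0.2, -0.4, -0.7]
width: 0.449
finger_force: 0.2
```

{"api": "send_rows", "payload": {"rows": "0 0 -0.1 0 0 0 0.55;0 0 -0.3 0 0 0 0.55;0 0 -0.6 0 0 0 0.55;0 0 -1 0 0 0 0.3;0 0 -1 0 0 0 0;0 0 -1 0 0 0 0"}}

```text
time_s: 38.63
eef_pos: [608.0, -82.6, 152.3]
eef_rot: [0.072, 3.136, -0.002]
contact_force: [0.9, 0.5, 0.1]
width: 0.857
finger_force: 0.0
```

{"api": "send_rows", "payload": {"rows": "-0.1 0.25 0 0 0 0 0;-0.1 0.5 0 0 0 0 0;-0.1 0.75 0 0 0 0 0;-0.1 0.92 0 0 0 0 0;-0.1 0.92 0 0 0 0 0"}}

```text
time_s: 39.05
eef_pos: [620.3, 12.3, 148.7]
eef_rot: [-0.069, -3.139, -0.001]
contact_force: [-0.7, -0.0, -0.0]
width: 0.999
finger_force: 0.0
```

{"api": "send_rows", "payload": {"rows": "-0.1 0.25 0 0 0 0 0;-0.1 0.5 0 0 0 0 0;-0.1 0.75 0 0 0 0 0;-0.1 0.92 0 0 0 0 0;-0.1 0.92 0 0 0 0 0;-0.1 0.92 0 0 0 0 0"}}

```text
time_s: 39.55
eef_pos: [634.7, 100.9, 148.7]
eef_rot: [-0.071, -3.14, 0.0]
contact_force: [0.3, -0.7, 0.2]
width: 1.0
finger_force: 0.0
```

```bash
python3 w.py 28 157 90;python3 - <<'E'
from h import *
s=ctrl.get_image('side');cv2.imwrite('pics/side14.png',s)
g=cv2.cvtColor(s,cv2.COLOR_BGR2GRAY)
Q=(600.9,-55,-.045);c,n=np.cos(Q[2]),np.sin(Q[2])
W=lambda x,y,z:[Q[0]+c*x-n*y,Q[1]+n*x+c*y,z]
print(proj('side',[W(5,y,94) for y in(81,27,-27)]),proj('side',[W(5,y,60) for y in(81,27,-27)]))
for v in range(194,224,3): print(v,g[v,276:312].tolist())
E
```

```text
t 39.55 world [634.7 100.9 148.7] rack [ 26.7 157.2 148.7] yaw err deg -0.0 tilt [ 0.001 -0.    -1.   ] w 1.0
target rack [ 28. 157.  90.] shift tool [-1.3 -0.2 58.7]
[[286.41033709 185.18987681]
 [290.33501524 197.32515006]
 [294.60593994 210.53103251]] [[285.91552547 195.64770367]
 [289.74581197 207.98803894]
 [293.90738123 221.39569396]]
194 [237, 237, 239, 240, 238, 226, 178, 136, 130, 130, 126, 128, 129, 123, 110, 103, 111, 142, 170, 181, 182, 181, 180, 173, 166, 161, 144, 113, 92, 95, 116, 126, 101, 89, 90, 89]
197 [106, 107, 108, 111, 113, 116, 122, 136, 144, 141, 124, 95, 82, 80, 80, 80, 79, 80, 83, 89, 95, 114, 152, 178, 183, 183, 180, 159, 116, 92, 97, 116, 123, 100, 91, 90]
200 [103, 104, 109, 116, 122, 126, 132, 143, 146, 135, 104, 82, 79, 82, 83, 83, 83, 82, 83, 93, 105, 117, 140, 169, 179, 173, 172, 171, 169, 161, 132, 98, 89, 89, 88, 88]
203 [113, 114, 120, 127, 127, 128, 134, 144, 147, 136, 106, 83, 82, 85, 85, 86, 84, 82, 87, 102, 119, 126, 124, 113, 94, 87, 88, 89, 90, 90, 90, 89, 89, 88, 89, 90]
206 [86, 85, 83, 82, 87, 106, 129, 141, 146, 142, 133, 123, 115, 108, 
[... 253 characters left out ...]
 107, 89, 89, 90]
212 [123, 119, 107, 103, 107, 108, 107, 113, 122, 126, 134, 143, 147, 145, 138, 143, 154, 159, 160, 161, 160, 155, 143, 118, 95, 90, 90, 100, 132, 155, 141, 113, 91, 87, 89, 90]
215 [126, 125, 117, 110, 112, 113, 112, 117, 122, 127, 134, 145, 150, 140, 115, 93, 88, 88, 88, 87, 85, 84, 83, 89, 94, 92, 90, 91, 90, 93, 114, 153, 179, 179, 168, 146]
218 [92, 104, 108, 104, 97, 95, 95, 90, 91, 109, 134, 146, 153, 150, 135, 105, 90, 86, 84, 85, 83, 83, 89, 99, 103, 99, 93, 91, 91, 90, 89, 99, 136, 171, 181, 160]
221 [24, 20, 17, 19, 37, 71, 97, 104, 110, 112, 108, 110, 111, 125, 144, 151, 149, 147, 146, 144, 144, 139, 125, 107, 105, 104, 99, 92, 92, 91, 91, 90, 94, 114, 150, 177]
```

All three caps sit at their predicted home pixels (286,185), (290,197) and (294,210). Grip the knob and close the lock.

{"api": "send_rows", "payload": {"rows": "-0.01 0 0.2 0 0 0 0;-0.01 0 0.4 0 0 0 0;-0.01 0 0.6 0 0 0 0;-0.01 0 0.8 0 0 0 0;-0.01 0 0.97 0 0 0 0;-0.01 0 0.97 0 0 0 0.2;-0.01 0 0.97 0 0 0 0.5;-0.01 0 0.97 0 0 0 0.7"}}

```text
time_s: 40.27
eef_pos: [636.6, 99.9, 53.2]
eef_rot: [0.074, 3.14, -0.0]
contact_force: [0.4, -0.1, 0.4]
width: 0.605
finger_force: 0.0
```

{"api": "send_rows", "payload": {"rows": "0 0 0 0 0 0 0.85;0 0 0 0 0 0 1;0 0 0 0 0 0 1;0 0 0 0 0 0 1;0 0 0 0 0 0 1;0 0 0 0 0 0 1"}}

```text
time_s: 40.77
eef_pos: [636.7, 100.5, 53.5]
eef_rot: [0.072, 3.139, -0.0]
contact_force: [-1.9, -1.9, 8.2]
width: 0.247
finger_force: 42.1
```

{"api": "send_rows", "payload": {"rows": "0 -0.03 0 0 0 0 1;0 -0.06 0 0 0 0 1;0 -0.1 0 0 0 0 1;0 -0.14 0 0 0 0 1;0 -0.17 0 0 0 0 1;0 -0.18 0 0 0 0 1;0 -0.18 0 0 0 0 1;0 -0.18 0 0 0 0 1"}}

```text
time_s: 41.43
eef_pos: [635.9, 82.4, 53.6]
eef_rot: [0.072, 3.139, -0.0]
contact_force: [-1.0, -2.4, 7.0]
width: 0.248
finger_force: 42.0
```

{"api": "send_rows", "payload": {"rows": "0 -0.01 0 0 0 0 1;0 -0.02 0 0 0 0 1;0 -0.03 0 0 0 0 1;0 -0.03 0 0 0 0 1;0 -0.03 0 0 0 0 1"}}

```text
time_s: 41.85
eef_pos: [635.9, 81.4, 53.6]
eef_rot: [0.072, 3.138, 0.004]
contact_force: [-1.1, 15.2, 6.3]
width: 0.246
finger_force: 42.0
```

```bash
python3 w.py 28 137 50
```

```text
t 41.85 world [635.9  81.4  53.6] rack [ 28.8 137.8  53.6] yaw err deg 0.06 tilt [-0.002  0.002 -1.   ] w 0.246
target rack [ 28. 137.  50.] shift tool [ 0.8 -0.8  3.6]
```

The lock is at its closed stop (15 N, y same as at the start). Relax, release, rise and look once more.

{"api": "send_rows", "payload": {"rows": "0 0.01 0 0 0 0 1;0 0.015 0 0 0 0 1;0 0.015 0 0 0 0 0.7;0 0.015 0 0 0 0 0.5;0 0.015 0 0 0 0 0.4;0 0.015 0 0 0 0 0.4;0 0.015 -0.2 0 0 0 0.3;0 0.015 -0.5 0 0 0 0.3"}}

```text
time_s: 42.52
eef_pos: [633.3, 80.9, 100.3]
eef_rot: [-0.073, -3.136, 0.001]
contact_force: [-0.1, 0.2, -0.6]
width: 0.699
finger_force: 0.0
```

{"api": "send_rows", "payload": {"rows": "0 0.2 -0.2 0 0 0 0.3;0 0.5 -0.4 0 0 0 0.3;0 0.8 -0.8 0 0 0 0.3;0 1 -1 0 0 0 0.3;0 1 -1 0 0 0 0.3;0 1 -1 0 0 0 0.3"}}

```text
time_s: 43.02
eef_pos: [640.4, 182.3, 203.8]
eef_rot: [0.07, 3.138, 0.001]
contact_force: [-0.3, 0.1, -1.0]
width: 0.697
finger_force: 0.0
```

```bash
python3 w.py;python3 - <<'E'
from h import *
s=ctrl.get_image('side');cv2.imwrite('pics/side15.png',s)
f=lambda a:cv2.resize(a,None,fx=4,fy=4,interpolation=cv2.INTER_CUBIC)
cv2.imwrite('pics/f1.png',f(s[150:290,190:350]))
E
```

```text
t 43.02 world [640.4 182.3 203.8] rack [ 28.8 238.8 203.8] yaw err deg -0.04 tilt [-0.003  0.001 -1.   ] w 0.697
```

View pics/f1.png

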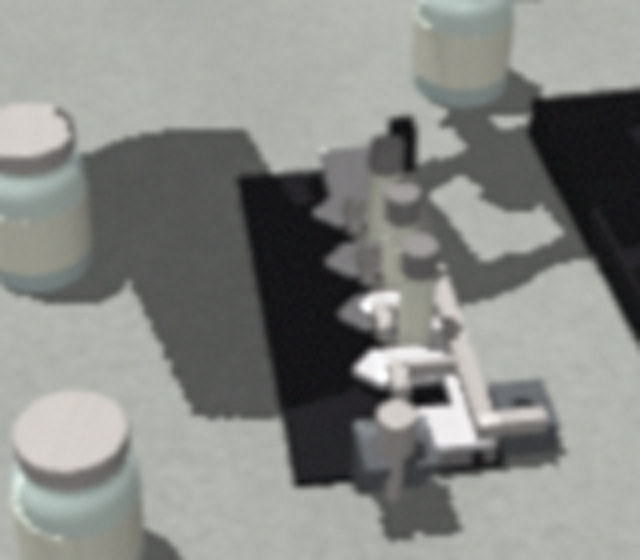

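The three vials stand in slots 2–4, with caps at (387,155), (402,200) and (418,250). The lock is closed, the pin hangs in the notch at (398,425), and the bore at (525,400) is empty. The robot is clear.

```bash
python3 -c "
from station import ctrl;print(ctrl.job_done())"
```

```text
the job is handed in; nothing more can be done
None
```

The job is handed in at about 43 s: the pin hangs in the notch, the three vials present are home in slots 2–4, and the lock is back at its locked end stop.

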